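# Pack, clip shut and mark the ward's medicine box

### The job

Pack the ward's delivery: put every medicine carton with a coloured band from the bench into the blue box, set the yellow lid on it fully home with its carry bar on top, then fold all four green clips fully down over the lid rim. When the box is clipped shut, hang the orange marker astride the lid's carry bar so that it sits down on the bar, and leave the jars and other things on the bench alone.

Things in the scene. Friction and masses are not known exactly. Their poses are not given: they have to be found in the camera images.
- tub: Blue open-topped delivery box, fixed to the bench on a black mat: 200 mm along its x, 150 mm along its y, 80 mm high, walls and floor 4 mm thick; origin at the centre of its underside on the bench, z up. A green clip is hinged at the middle of each of its four sides: far (+x), left (+y), near (-x), right (-y).
- lid: Loose yellow lid, 250 g: plate 200 (x) x 150 (y) x 8 mm, below it a rounded lip 184 x 134 mm outside and 9 mm deep that drops into the box with 4 mm play each side. Either way round fits. Origin at the centre of the lip's underside, z up: plate top 17 mm, carry bar's centre 62 mm above it. Starts on the bench, lip down; seated on the box its origin is 71 mm above the bench.
- lid_bar (a point): Centre of the lid's black carry bar; x along the bar, z up. Bar 130 mm long, 12 mm wide, 10 mm high, standing above the lid's middle along its long side on a 10 mm thick post at each end (110 mm free between), its centre 45 mm above the lid's top face. 62 mm above the bench at the start, 133 mm when the lid is seated on the box.
- marker_mid (a point): Middle of the loose orange marker, a rigid saddle (upside-down U), 40 g: 40 mm along its x, 30 mm across its two legs (y), 40 mm high, 4 mm thick; gap between the legs 22 mm wide, 36 mm deep, open below. Point half-way up, 20 mm below its top; z up. Starts standing on its legs. Hung on the lid's bar, x lies along the bar and this point is 11 mm below the bar's centre.
- carton0_mid (a point): Centre of a loose white medicine carton with a red band, 36 (x) x 48 (y) x 56 (z) mm, 60 g, rigid, starting upright on the bench. It may be absent (no pose at the start).
- carton1_mid (a point): Centre of a loose white medicine carton with a green band, 36 (x) x 48 (y) x 56 (z) mm, 60 g, rigid, starting upright on the bench. It may be absent (no pose at the start).
- carton2_mid (a point): Centre of a loose white medicine carton with a yellow band, 36 (x) x 48 (y) x 56 (z) mm, 60 g, rigid, starting upright on the bench. It may be absent (no pose at the start).
- carton3_mid (a point): Centre of a loose white medicine carton with a blue band, 36 (x) x 48 (y) x 56 (z) mm, 60 g, rigid, starting upright on the bench. It may be absent (no pose at the start).
- clip_far (a joint): Angle (rad) of the green clip on the box's +x side: 0 = folded down over the lid rim, 1.3 to 1.8 at the start (lying back outward), 1.9 its stop. Level hinge along that side, 108 mm out from the box's centre, 68 mm above the bench. L-shaped, 40 mm wide, 4 mm thick: at 0 its web stands 25 mm up and its flap reaches 36 mm inward from the hinge, just over the lid. Stays where left; 1 to 2 N moves it.
- tab_far (a point): Point on the outer (when folded: top) face of the far clip's flap, 24 mm inward and 25 mm above the hinge when folded down; it moves with the clip.
- clip_left (a joint): Angle (rad) of the green clip on the box's +y side: 0 = folded down over the lid rim, 1.3 to 1.8 at the start (lying back outward), 1.9 its stop. Level hinge along that side, 83 mm out from the box's centre, 68 mm above the bench. L-shaped, 40 mm wide, 4 mm thick: at 0 its web stands 25 mm up and its flap reaches 36 mm inward from the hinge, just over the lid. Stays where left; 1 to 2 N moves it.
- tab_left (a point): Point on the outer (when folded: top) face of the left clip's flap, 24 mm inward and 25 mm above the hinge when folded down; it moves with the clip.
- clip_near (a joint): Angle (rad) of the green clip on the box's -x side: 0 = folded down over the lid rim, 1.3 to 1.8 at the start (lying back outward), 1.9 its stop. Level hinge along that side, 108 mm out from the box's centre, 68 mm above the bench. L-shaped, 40 mm wide, 4 mm thick: at 0 its web stands 25 mm up and its flap reaches 36 mm inward from the hinge, just over the lid. Stays where left; 1 to 2 N moves it.
- tab_near (a point): Point on the outer (when folded: top) face of the near clip's flap, 24 mm inward and 25 mm above the hinge when folded down; it moves with the clip.
- clip_right (a joint): Angle (rad) of the green clip on the box's -y side: 0 = folded down over the lid rim, 1.3 to 1.8 at the start (lying back outward), 1.9 its stop. Level hinge along that side, 83 mm out from the box's centre, 68 mm above the bench. L-shaped, 40 mm wide, 4 mm thick: at 0 its web stands 25 mm up and its flap reaches 36 mm inward from the hinge, just over the lid. Stays where left; 1 to 2 N moves it.
- tab_right (a point): Point on the outer (when folded: top) face of the right clip's flap, 24 mm inward and 25 mm above the hinge when folded down; it moves with the clip.
- jar_green: White jar with green cap, a loose bystander not to be disturbed; origin at the centre of its underside.
- jar_amber: Amber jar with white cap, a loose bystander not to be disturbed; origin at the centre of its underside.
- jar_white: White jar with blue cap, a loose bystander not to be disturbed; origin at the centre of its underside.
- jar_small: Small white jar, a loose bystander not to be disturbed; origin at the centre of its underside.
- mug: White mug, a loose bystander not to be disturbed; origin at the centre of its underside.
- stapler: Black stapler, a loose bystander not to be disturbed; origin at the centre of its underside.
- counting_spatula: Counting spatula, a loose bystander not to be disturbed; origin at the centre of its underside.

How it is judged:
By the outcome, as a careful person would: the job done as asked, in the order asked, and still so for the second after the job is handed in, with the robot touching nothing.
Of carton0, carton1, carton2, carton3 only 2 to 4 are there at a start; the rules pass over those that are not, and their reading is None.
At some moment in a run one of carton0, carton1, carton2, carton3 may be knocked a few centimetres aside while the robot is not near it.
It also fails if it takes over 208 s, if anything falls off the work surface, if the arm or the gripper's body presses on something with over 40 N, if the wrist force passes 120 N, or if a joint passes its speed limit or range.

### The arm

A 6-joint arm with a two-finger parallel gripper is mounted at the origin on the work surface. World frame = base frame: x ahead of the robot, y to its left, z up, the work surface at z = 0. Lengths are in m, angles in degrees, forces in N, time in s.
With the tool pointing down it reaches from about 0.4 to 0.825 m from the base axis. Payload 7 kg.
Tool frame: the origin (TCP) lies on the front face of the gripper's body, between the roots of the fingers; the fingertips stand 66 mm ahead of it and the grasp point (between the pads) lies 47 mm ahead of it; z points along the fingers, y is the line along which they close (so a half turn about z gives the same grasp; the last joint's range is limited). The gripper opens to 88 mm and grips with 3 to 60 N. Pads are 19 mm wide; open, the fingers measure 130 mm over their backs; the gripper's body (78 mm by 193 mm) begins 47 mm behind the grasp point.
Start: joints at [-51.618, 20.546, 0.682, 0, -70.136, -16.507], TCP at [0.251, -0.626, 0.292] pointing down, gripper open.
Joint ranges: [-176.03, 176.03], [-82.01, 121.73], [-58.28, 71.71], [-173.87, 95.51], [-174.79, -0.11], [-173.66, 173.66]. Speed limits (degrees/s): [136.94, 136.94, 172.46, 180, 180, 180].

### API

Orientations are given as [roll, pitch, yaw] about the fixed x, y, z axes, in that order (R = Rz(yaw) Ry(pitch) Rx(roll)).
In Python, from plant import ctrl gives the robot as it stands.
- The arm moves only by the tool send_rows, never from a script. Its argument "deltas" is a list of rows, each a list of 2 entries, a list of its own where there are three numbers: the shift along the tool's x, y, z each as a share of 800 mm, from -1 to 1, then the turn about the tool's z as a share of 90 degrees, from -1 to 1. A call has exactly 5 rows; each row is the pose to reach, as a shift and turn from the pose commanded when the call began, along the tool's axes at that moment; what a row does not reach only later rows make up. A row lasts 1/12 s, in which the tool goes at most 41.7 mm and 7.16 degrees, less where a joint would pass 70% of its speed; a pose out of reach is approached as far as the arm can. A call with a number of a shift or a turn outside -1 to 1 is refused whole. A call with a gripper value outside its range is refused whole. "gripper" is the opening, from 0 (shut) to 1 (fully open), set as the call begins (left out, the last holds). The fingers move at their own pace and stop on an object; the grip force is fixed at half the most. Time passes only in rows, so rows that repeat a pose let the fingers close, or fill a call up. It gives the time, the measured TCP pose, the force, the opening and the grip force at its end, in the units of the state.
- ctrl.get_obs(): the state, without advancing time (a new reading comes with each control period).
- ctrl.snapshot(name): name is "side" or "top" or "wrist"; returns a dict with "color" (400x640x3 uint8, red, green, blue), "vertical_fov" (degrees; the focal length in pixels is half the picture's height over the tangent of half this angle, whatever the lens; pixels are square), "cx", "cy" (the principal point, pixels), "k1" (the pictures are not rectified: a ray, as slopes to the right and down, at radius r is drawn at 1 + k1 r^2 times it, then the intrinsics apply), "rvec" (rotation vector, rad) and "tvec" (3), from world to camera coordinates, as OpenCV has them. Camera axes: x right, y down, z forward; pixel columns grow to the right and rows downward; lengths in m; the calibration is good to about 2 mm. A picture is of the moment at which its call begins. There is no depth.
- ctrl.close_job(): hands the job in; it is judged then, once.
Trained networks look in a picture, given as the dict that the camera call returned (one of the last four; its "shot" number tells which), for a name from the list of things; names that differ only in an ending like _2 or _b are one class to them, and where a whole thing is asked for, a point or a joint stands for the part that bears it (a point fixed in the world has none). Each returns a list of dicts, best first, with "conf" (0 to 1); they miss things now and then, are a little off and sometimes report something else, mostly with a low value. They report only what shows in the picture. A call takes as long as a camera call.
- ctrl.boxes_of(picture, thing): "xy" ([column, row] as shares, 0 to 1, of the picture: columns of its width, rows of its height, amid what is visible of it).
- ctrl.cut_out(picture, thing): "pixels" (400x640 bool, what is visible of it) and "xy" ([column, row] as shares, 0 to 1, of the picture: columns of its width, rows of its height, amid what is visible of it).
The state is a dict: "clock": time; "joint_pos": joint angles; "qvel": joint speeds; "tau": joint torques, N m; "tool_pos": TCP position; "orientation": TCP orientation; "force": force on the tool from outside, world axes, zero at the start; "moment": the same for the moment, N m; "opening": finger opening in m; "gripper_force": force on a finger pad.
Only numpy, scipy, OpenCV 4.12 (cv2) and the standard library are available. Lean on these libraries where they do the work, as an engineer would, in place of code of your own. Each camera call takes 0.05 s, during which the arm holds its last target. There are 200 camera calls.

## Working session

There is one attempt and no reset: what is moved stays moved. The work goes in short steps, Python scripts to look and compute and a tool call to move; the robot and the scene stay as the last step left them, time stands still between calls to the robot, and variables do not carry over. Pictures are saved under pics/ and viewed, at most 16 in all, crops included, and the job is handed in when it is done.

Besides the shell and the picture viewer there is one more tool, called after "Call:" as name(argument=value, ...) on one line, values as JSON. send_rows: Moves the arm, as the interface text tells. Shift numbers are shares of 800 mm and turn numbers shares of 90 degrees, none past 1 either way. Its arguments: {"type":"object","properties":{"deltas":{"type":"array","items":{"type":"array"}},"gripper":{"type":"number"}},"required":["deltas"]}

```bash
mkdir -p pics
cat > h.py <<'E'
import numpy as np, cv2
from plant import ctrl
def cam(p):
    f=200/np.tan(np.radians(p['vertical_fov'])/2)
    K=np.array([[f,0,p['cx']],[0,f,p['cy']],[0,0,1.]])
    return K,np.array([p['k1'],0,0,0,0],float),np.array(p['rvec'],float).reshape(3,1),np.array(p['tvec'],float).reshape(3,1)
def ray(p,uv):
    K,d,r,t=cam(p); R=cv2.Rodrigues(r)[0]
    q=cv2.undistortPoints(np.array(uv,float).reshape(-1,1,2),K,d,None,None,None).reshape(-1,2)
    return (-R.T@t).ravel(), np.c_[q,np.ones(len(q))]@R
def onz(p,uv,z):
    c,v=ray(p,uv); s=(z-c[2])/v[:,2]; return c+s[:,None]*v
def proj(p,P):
    K,d,r,t=cam(p); return cv2.projectPoints(np.array(P,float).reshape(-1,1,3),r,t,K,d)[0].reshape(-1,2)
def snap(n,f=None):
    p=ctrl.snapshot(n)
    if f: cv2.imwrite('pics/'+f,p['color'][:,:,::-1])
    return p
def tri(ps,uvs):
    A=np.zeros((3,3));b=np.zeros(3)
    for p,u in zip(ps,uvs):
        c,v=ray(p,[u]);v=v[0]/np.linalg.norm(v[0]);M=np.eye(3)-np.outer(v,v);A+=M;b+=M@c
    return np.linalg.solve(A,b)
E
python3 - <<'E'
from h import *
o=ctrl.get_obs();print(o)
T=['tub','lid','lid_bar','marker_mid','carton0_mid','carton1_mid','carton2_mid','carton3_mid','tab_far','tab_left','tab_near','tab_right','jar_green','jar_amber','jar_white','jar_small','mug','stapler','counting_spatula']
for n in ['top','side']:
    p=snap(n,n+'0.png'); print(n,p['vertical_fov'],p['k1'],-cv2.Rodrigues(cam(p)[2])[0].T@cam(p)[3])
    for t in T:
        print(t,[(np.round(np.array(d['xy'])*[640,400],1).tolist(),round(d['conf'],2)) for d in ctrl.boxes_of(p,t)[:2]], end=' ')
        r=ctrl.boxes_of(p,t) if 0 else None
    print()
E
```

```text
{'clock': 0.0, 'joint_pos': array([-5.16180963e+01,  2.05895997e+01,  6.34286034e-01, -2.06926375e-02,
       -7.01363080e+01, -1.65068865e+01]), 'qvel': array([-0.10572148, -0.02539272, -0.06413576,  0.12098493, -0.02540492,
        0.03127614]), 'tau': array([ 1.01296533e-03, -5.82719600e+01,  2.93048805e+01,  6.99729055e+00,
        6.71991846e-03, -1.97855657e-04]), 'tool_pos': array([ 0.25133609, -0.62604842,  0.29124541]), 'orientation': array([ 1.79906627e+02, -7.38424678e-03, -1.58132023e+02]), 'force': array([-5.01112652e-05, -2.76326623e-01, -8.04161637e-02]), 'moment': array([ 0.02763201, -0.00394111, -0.01719746]), 'gripper_force': 0.0, 'opening': 0.08762800319545588}
top 45.09577650989745 -0.023765938739717028 [[0.29893585]
 [0.01328661]
 [1.49517319]]
tub [([309.2, 169.7], 0.93)] lid [([202.0, 213.8], 0.8), ([187.7, 144.1], 0.54)] lid_bar [([203.0, 215.6], 0.76)] marker_mid [([386.1, 157.9], 0.47)] carton0_mid [([468.3, 168.7], 0.74), ([386.3, 228.2], 0.69)] carton1_mid [] carton2_mid [] carton3_mid [([433.5, 226.6], 0.83)] tab_far [([305.5, 126.4], 0.63)] tab_left [([2
[... 684 characters left out ...]
_mid [([346.5, 215.5], 0.71)] carton0_mid [([371.1, 271.5], 0.56)] carton1_mid [([238.7, 196.8], 0.74), ([416.4, 298.7], 0.71)] carton2_mid [([368.3, 313.3], 0.43)] carton3_mid [([315.0, 217.9], 0.33), ([371.8, 204.9], 0.32)] tab_far [([369.1, 314.1], 0.52), ([370.3, 180.5], 0.44)] tab_left [([418.8, 233.3], 0.41)] tab_near [([316.5, 214.4], 0.43)] tab_right [([374.0, 208.6], 0.58), ([370.7, 270.7], 0.41)] jar_green [([331.3, 257.7], 0.76), ([367.7, 314.5], 0.64)] jar_amber [([483.0, 238.5], 0.76), ([314.0, 171.0], 0.42)] jar_white [([316.7, 169.9], 0.6)] jar_small [([367.9, 314.6], 0.72)] mug [([246.8, 161.0], 0.95)] stapler [([282.7, 167.9], 0.68)] counting_spatula [([496.6, 297.9], 0.67)]
```

Run:
```python
import cv2
a=cv2.imread('pics/top0.png')[85:305,120:500]; cv2.imwrite('pics/top0c.png',cv2.resize(a,(798,462),interpolation=2))
a=cv2.imread('pics/side0.png')[130:350,210:550]; cv2.imwrite('pics/side0c.png',cv2.resize(a,(799,517),interpolation=2))
```

```text
(no output)
```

View pics/top0c.png

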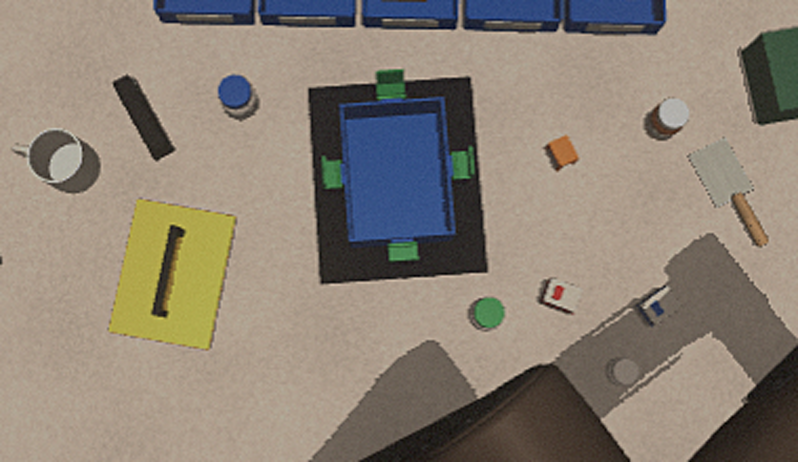

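View pics/side0c.png

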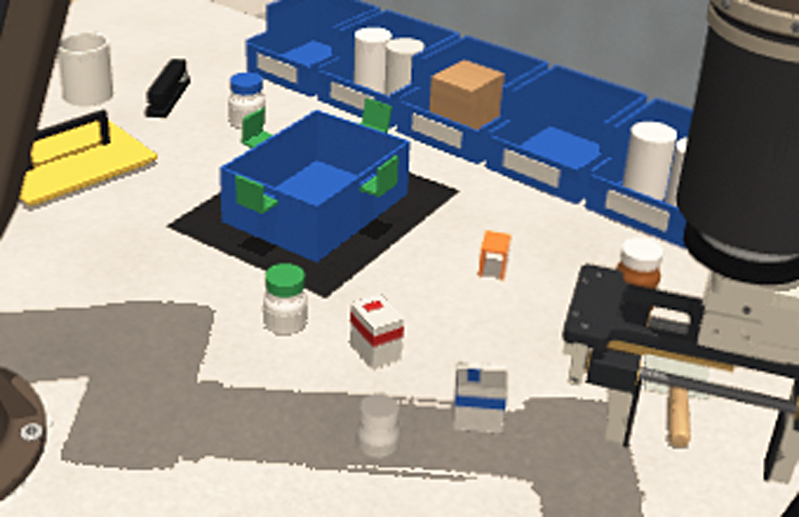

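```bash
cat > fit.py <<'E'
from h import *
from scipy.optimize import minimize
def box(sx,sy,z0,z1):
    return np.array([[x*sx/2,y*sy/2,z] for x in(-1,1) for y in(-1,1) for z in(z0,z1)])
def place(B,q):
    c,s=np.cos(q[2]),np.sin(q[2]); return np.c_[c*B[:,0]-s*B[:,1]+q[0],s*B[:,0]+c*B[:,1]+q[1],B[:,2]]
S=4
def sil(p,P):
    u=proj(p,P); im=np.zeros((400*S,640*S),np.uint8)
    h=cv2.convexHull(np.float32((u+.5)*S-.5)); cv2.fillConvexPoly(im,np.int32(np.round(h*16)),255,shift=4); return im
def fit(views,B,q0,d=(.01,.01,.15)):
    """views: (pic, bool mask); silhouettes of box B at q=(x,y,yaw rad)"""
    V=[(p,cv2.resize(m.astype(np.uint8)*255,None,fx=S,fy=S,interpolation=cv2.INTER_NEAREST)) for p,m in views]
    def cost(q): return sum(np.mean(cv2.absdiff(sil(p,place(B,q)),m)>127)*1e6/((m>0).mean()*1e6+1) for p,m in V)
    best=None
    for k in range(3):
        q=np.array(q0,float)+[0,0,k*np.pi/6*0]; 
        sx=np.array([q]+[q+np.eye(3)[i]*d[i]*(1 if k%2 else -1)/(1+k) for i in range(3)])
        r=minimize(cost,q,method='Nelder-Mead',options=dict(initial_simplex=sx,xatol=1e-4,fatol=1e-5,maxiter=150))
        if best is None or r.fun<best.fun: best=r
        q0=best.x
    return best.x,best.fun
def hsv(p,lo,hi,win=None):
    m=cv2.inRange(cv2.cvtColor(p['color'],cv2.COLOR_RGB2HSV),np.array(lo),np.array(hi))>0
    if win: w=np.zeros_like(m); w[win[1]:win[3],win[0]:win[2]]=1; m&=w>0
    n,l,s,_=cv2.connectedComponentsWithStats(m.astype(np.uint8)); 
    return l==(1+np.argmax(s[1:,4]))
def hull(m):
    c=cv2.findNonZero(m.astype(np.uint8)); o=np.zeros(m.shape,np.uint8); cv2.fillConvexPoly(o,cv2.convexHull(c),1); return o>0
def show(q): return [round(q[0],4),round(q[1],4),round(np.degrees(q[2]),1)]
E
python3 - <<'E'
from fit import *
t=snap('top');s=snap('side')
L=hsv(t,(22,120,80),(34,255,255),(150,170,250,270)); print('lid',L.sum())
q0=list(onz(t,[np.array(np.nonzero(L))[::-1].mean(1)],.01)[0][:2])+[-.2]
r=fit([(t,hull(L))],box(.2,.15,.009,.017),q0); print(show(r[0]),r[1])
Tm=hsv(t,(100,120,40),(125,255,255),(270,115,350,215)); print('tub',Tm.sum())
q0=list(onz(t,[(309,168)],.08)[0][:2])+[.05]
Ts=hsv(s,(100,120,40),(125,255,255),(295,170,395,245))
for v in ([(t,hull(Tm))],[(t,hull(Tm)),(s,hull(Ts))]):
    r=fit(v,box(.2,.15,0,.08),q0); print(show(r[0]),r[1])
M=hsv(t,(5,150,100),(16,255,255),(370,140,410,175));Ms=hsv(s,(5,120,80),(16,255,255),(405,220,435,255));print(M.sum(),Ms.sum())
q0=list(onz(t,[(387,158)],.03)[0][:2])
for y in(-.5,.5,1.2,2): 
  r=fit([(t,hull(M)),(s,hull(Ms))],box(.04,.03,0,.04),q0+[y]); print('marker',show(r[0]),r[1])
for n,uv in(('carton0_mid',(387,226)),('carton3_mid',(432.5,230))):
  vs=[]
  for p in(t,s):
    for c in ctrl.cut_out(p,n)[:2]: print(n,np.array(c['xy'])*[640,400],c['conf'],c['pixels'].sum()); 
    cc=ctrl.cut_out(p,n); vs.append((p,cc))
  print(onz(t,[uv],.056))
for nm,(a,b) in dict(jar_green=(350,234),jar_amber=(440,141),jar_white=(232,130),mug=(147,160)).items(): print(nm,onz(t,[(a,b)],.06).round(3))
E
```

```text
lid 2848
[np.float64(0.4275), np.float64(0.339), np.float64(-8.9)] 0.01908542042143101
tub 3034
[np.float64(0.5819), np.float64(0.015), np.float64(6.5)] 0.06293486745611114
[np.float64(0.5819), np.float64(0.0161), np.float64(6.0)] 0.0827962750630158
114 136
marker [np.float64(0.6195), np.float64(-0.2287), np.float64(-60.1)] 0.919775761122289
marker [np.float64(0.6208), np.float64(-0.2296), np.float64(26.7)] 0.5766240953577627
marker [np.float64(0.6204), np.float64(-0.23), np.float64(28.3)] 0.5783229450752729
marker [np.float64(0.6211), np.float64(-0.2306), np.float64(119.7)] 0.914440196170635
carton0_mid [387.2  227.68] 0.56 245
carton0_mid [370.688 269.8  ] 0.73 564
[[ 0.4024931  -0.22531143  0.056     ]]
carton3_mid [431.168 227.8  ] 0.8 286
carton3_mid [416.  301.4] 0.94 614
carton3_mid [239.872 197.6  ] 0.18 1293
[[ 0.39340883 -0.36220412  0.056     ]]
jar_green [[ 0.376 -0.114  0.06 ]]
jar_amber [[ 0.667 -0.388  0.06 ]]
jar_white [[0.686 0.25  0.06 ]]
mug [[0.586 0.504 0.06 ]]
```

```bash
cat >> fit.py <<'E'
def best(p,n,uv=None,lo=.25):
    c=[d for d in ctrl.cut_out(p,n) if d['conf']>lo]
    if uv is not None: c=[d for d in c if np.hypot(*(np.array(d['xy'])*[640,400]-uv))<30]
    return c[0]['pixels'] if c else None
def fitany(vs,B,xy,yaws=(0,.5,1,1.5,2,2.6)):
    vs=[(p,hull(m)) for p,m in vs if m is not None]
    R=sorted([fit(vs,B,[xy[0],xy[1],y]) for y in yaws],key=lambda r:r[1]); return R[0]
def plan(*targets,cur=None):
    """targets (x,y,z,yaw deg): prints each move's shares in tool axes, chained"""
    o=ctrl.get_obs(); c=list(o['tool_pos'])+[o['orientation'][2]] if cur is None else list(cur)
    print('cur',np.round(c,4))
    for t in targets:
        t=[c[i] if t[i] is None else t[i] for i in range(4)]
        d=np.array(t[:3])-c[:3]; dy=(t[3]-c[3]+180)%360-180; n=int(max(1,np.ceil(np.linalg.norm(d)/.2),np.ceil(abs(dy)/35)))
        for k in range(n):
            a=np.radians(c[3]); dd=d/n; ca,sa=np.cos(a),np.sin(a)
            x=(ca*dd[0]+sa*dd[1])/.8; y=(sa*dd[0]-ca*dd[1])/.8
            print(' [[%.4f,%.4f,%.4f],%.4f]'%(x,y,-dd[2]/.8,-dy/n/90)); c[3]+=dy/n; 
            for i in range(3): c[i]+=dd[i]
        print('  ->',np.round(t,4))
E
python3 - <<'E'
from fit import *
t=snap('top');s=snap('side');w=snap('wrist','w0.png')
C=box(.036,.048,0,.056)
for n,ut,us,xy in(('carton0_mid',(387,227),(371,270),(.402,-.225)),('carton3_mid',(431,228),(416,301),(.393,-.362))):
  vs=[(t,best(t,n,ut)),(s,best(s,n,us))]
  r=fitany(vs,C,xy);print(n,show(r[0]),r[1])
o=ctrl.get_obs();K,d,r,T=cam(w);R=cv2.Rodrigues(r)[0];print('wristcam',(-R.T@T).ravel(),R[2],w['vertical_fov'])
plan((.40,-.29,.30,-150))
E
```

```text
carton0_mid [np.float64(0.4061), np.float64(-0.227), np.float64(-20.4)] 0.17947150192727299
carton3_mid [np.float64(0.3944), np.float64(-0.367), np.float64(36.3)] 0.1487246946439875
wristcam [ 0.19076236 -0.65127769  0.384644  ] [ 0.22790333  0.09223451 -0.96930535] 59.65954041155358
cur [   0.2515   -0.6264    0.2922 -158.1257]
 [[-0.1645,0.1605,-0.0049],-0.0451]
 [[-0.1754,0.1485,-0.0049],-0.0451]
  -> [   0.4    -0.29    0.3  -150.  ]
```

View pics/w0.png

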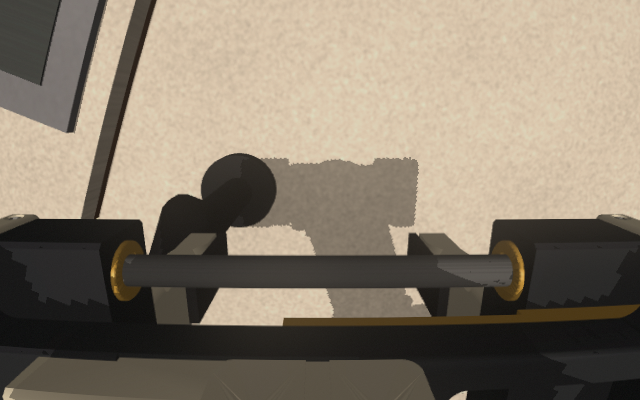

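Run:
```python
from fit import *
plan((.36,-.29,.30,-160))
```

```text
cur [   0.2515   -0.6264    0.2922 -158.1257]
 [[-0.1413,0.1698,-0.0049],0.0104]
 [[-0.1385,0.1721,-0.0049],0.0104]
  -> [   0.36   -0.29    0.3  -160.  ]
```

Call:
send_rows(deltas=[[[-0.028, 0.034, -0.001], 0.0], [[-0.056, 0.068, -0.002], 0.0], [[-0.085, 0.102, -0.003], 0.01], [[-0.113, 0.136, -0.004], 0.01], [[-0.141, 0.17, -0.005], 0.01]], gripper=1)

```text
clock: 3.27
tool_pos: [0.3056, -0.4567, 0.2961]
orientation: [-180.0, 0.0, -159.1]
force: [0.4, -0.2, -0.4]
opening: 0.0879
gripper_force: 0.0
```

Call:
send_rows(deltas=[[[-0.028, 0.034, -0.001], 0.0], [[-0.056, 0.068, -0.002], 0.0], [[-0.085, 0.102, -0.003], 0.01], [[-0.113, 0.136, -0.004], 0.01], [[-0.139, 0.172, -0.005], 0.01]])

```text
clock: 3.68
tool_pos: [0.3604, -0.2884, 0.3005]
orientation: [-180.0, 0.0, -159.9]
force: [1.6, -0.3, -0.8]
opening: 0.0874
gripper_force: 0.0
```

Run:
```python
from fit import *
t=snap('top','t1.png');s=snap('side','s1.png');w=snap('wrist','w1.png')
cv2.imwrite('pics/a.png',np.vstack([np.hstack([cv2.resize(p['color'],(400,250),interpolation=3)[:,:,::-1] for p in(t,s)]),np.hstack([w['color'][::-1][::-1][:,:,::-1],np.zeros((400,160,3),np.uint8)])[:340]]))
C=box(.036,.048,0,.056)
for n in('carton0_mid','carton1_mid','carton2_mid','carton3_mid'):
  for p,k in((t,'t'),(s,'s'),(w,'w')):
    for d in ctrl.boxes_of(p,n)[:2]:
      u=np.array(d['xy'])*[640,400]; print(n,k,u.round(),round(d['conf'],2),onz(p,[u],.03).round(3))
print(ctrl.get_obs()['tool_pos'],ctrl.get_obs()['orientation'])
```

```text
carton0_mid s [373. 271.] 0.78 [[ 0.412 -0.232  0.03 ]]
carton0_mid s [485. 246.] 0.7 [[ 0.696 -0.385  0.03 ]]
carton0_mid w [350. 233.] 0.77 [[ 0.41  -0.231  0.03 ]]
carton2_mid s [372. 205.] 0.69 [[ 0.659 -0.026  0.03 ]]
carton3_mid s [415. 299.] 0.74 [[ 0.396 -0.371  0.03 ]]
carton3_mid w [235. 184.] 0.78 [[ 0.4   -0.366  0.03 ]]
[ 0.35987441 -0.29019095  0.30004121] [ 1.79989801e+02 -1.48093272e-02 -1.59972610e+02]
```

View pics/a.png

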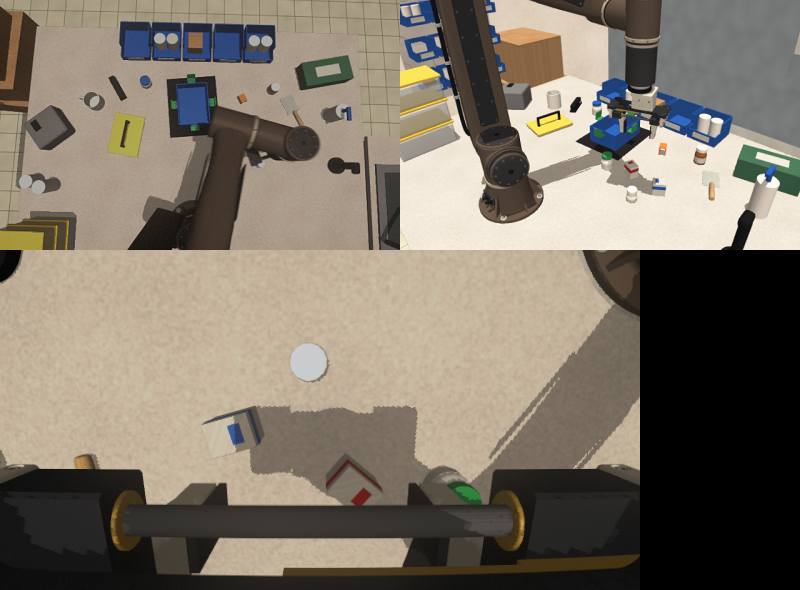

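Run:
```python
from fit import *
s=snap('side');w=snap('wrist')
C=box(.036,.048,0,.056)
for n,us,uw,xy in(('carton0_mid',(373,271),(350,235),(.408,-.228)),('carton3_mid',(415,299),(235,184),(.396,-.366))):
  ms,mw=best(s,n,us),best(w,n,uw)
  for vs in ([(w,mw)],[(s,ms)],[(s,ms),(w,mw)]):
    if vs[0][1] is None: print('none');continue
    r=fitany(vs,C,xy);print(n,show(r[0]),r[1])
```

```text
carton0_mid [np.float64(0.4088), np.float64(-0.2273), np.float64(160.0)] 0.17735454870721387
carton0_mid [np.float64(0.4085), np.float64(-0.2253), np.float64(-20.4)] 0.050635153334642684
carton0_mid [np.float64(0.409), np.float64(-0.2263), np.float64(-19.3)] 0.25540474628597465
carton3_mid [np.float64(0.3976), np.float64(-0.3674), np.float64(34.5)] 0.04919181649663176
carton3_mid [np.float64(0.3968), np.float64(-0.3652), np.float64(34.2)] 0.06907693707984969
carton3_mid [np.float64(0.3971), np.float64(-0.3665), np.float64(35.7)] 0.14902709813765963
```

Run:
```python
from fit import *
plan((.3973,-.3668,.17,-145),(.3973,-.3668,.088,-145))
```

```text
cur [   0.3601   -0.2898    0.3001 -159.9214]
 [[-0.0107,-0.1063,0.1627],-0.1658]
  -> [   0.3973   -0.3668    0.17   -145.    ]
 [[-0.0000,0.0000,0.1025],-0.0000]
  -> [ 3.973e-01 -3.668e-01  8.800e-02 -1.450e+02]
```

Call:
send_rows(deltas=[[[-0.0025, -0.025, 0.04], -0.04], [[-0.005, -0.05, 0.08], -0.08], [[-0.0085, -0.085, 0.125], -0.125], [[-0.0105, -0.1065, 0.1625], -0.166], [[-0.0105, -0.1065, 0.1625], -0.166]])

```text
clock: 5.15
tool_pos: [0.3958, -0.3677, 0.1626]
orientation: [179.5, -0.3, -144.9]
force: [-1.4, 0.3, -1.4]
opening: 0.0876
gripper_force: 0.0
```

Call:
send_rows(deltas=[[[0, 0, 0.03], 0], [[0, 0, 0.06], 0], [[0, 0, 0.09], 0], [[0, 0, 0.1025], 0], [[0, 0, 0.1025], 0]])

```text
clock: 5.57
tool_pos: [0.3961, -0.3663, 0.0865]
orientation: [179.8, -0.1, -145.0]
force: [-0.1, 0.8, 1.1]
opening: 0.0878
gripper_force: 0.0
```

Call:
send_rows(deltas=[[[0, 0, 0], 0], [[0, 0, 0], 0], [[0, 0, 0], 0], [[0, 0, 0], 0], [[0, 0, 0], 0]], gripper=0)

```text
clock: 5.98
tool_pos: [0.3977, -0.3672, 0.0892]
orientation: [-179.9, 0.1, -145.0]
force: [-0.7, 1.0, -0.6]
opening: 0.0596
gripper_force: 0.0
```

Call:
send_rows(deltas=[[[0, 0, 0], 0], [[0, 0, 0], 0], [[0, 0, 0], 0], [[0, 0, 0], 0], [[0, 0, 0], 0]])

```text
clock: 6.4
tool_pos: [0.3974, -0.3671, 0.0886]
orientation: [-180.0, 0.0, -145.0]
force: [-0.8, 0.9, 5.6]
opening: 0.0478
gripper_force: 30.0
```

Call:
send_rows(deltas=[[[0, 0, -0.03], 0], [[0, 0, -0.07], 0], [[0, 0, -0.11], 0], [[0, 0, -0.15], 0], [[0, 0, -0.175], 0]])

```text
clock: 6.82
tool_pos: [0.3978, -0.3675, 0.2314]
orientation: [-179.8, 0.1, -145.0]
force: [0.6, -0.9, 0.1]
opening: 0.0478
gripper_force: 30.0
```

Run:
```python
from fit import *
plan((.45,-.05,.23,-174))
```

```text
cur [   0.3978   -0.3675    0.2314 -144.9659]
 [[-0.1406,0.1437,0.0009],0.1613]
 [[-0.1001,0.1744,0.0009],0.1613]
  -> [ 4.50e-01 -5.00e-02  2.30e-01 -1.74e+02]
```

Run:
```python
from fit import *
plan((.64,.01,.32,-174))
```

```text
cur [   0.3978   -0.3675    0.2314 -144.9659]
 [[-0.1729,0.0708,-0.0369],0.1075]
 [[-0.1586,0.0989,-0.0369],0.1075]
 [[-0.1397,0.1241,-0.0369],0.1075]
  -> [ 6.40e-01  1.00e-02  3.20e-01 -1.74e+02]
```

Call:
send_rows(deltas=[[[-0.035, 0.014, -0.007], 0.02], [[-0.07, 0.028, -0.014], 0.04], [[-0.105, 0.042, -0.022], 0.065], [[-0.14, 0.056, -0.03], 0.085], [[-0.173, 0.071, -0.037], 0.107]])

```text
clock: 7.23
tool_pos: [0.4785, -0.2398, 0.2581]
orientation: [180.0, 0.0, -154.7]
force: [0.4, -0.2, -1.3]
opening: 0.0476
gripper_force: 30.0
```

Call:
send_rows(deltas=[[[-0.032, 0.02, -0.007], 0.02], [[-0.064, 0.04, -0.014], 0.04], [[-0.096, 0.06, -0.022], 0.065], [[-0.128, 0.08, -0.03], 0.085], [[-0.159, 0.099, -0.037], 0.107]])

```text
clock: 7.65
tool_pos: [0.5594, -0.1134, 0.2875]
orientation: [180.0, -0.0, -164.3]
force: [-0.1, -0.4, 0.7]
opening: 0.0479
gripper_force: 30.0
```

Call:
send_rows(deltas=[[[-0.028, 0.025, -0.007], 0.02], [[-0.056, 0.05, -0.014], 0.04], [[-0.1, 0.085, -0.022], 0.065], [[-0.13, 0.11, -0.03], 0.085], [[-0.14, 0.124, -0.037], 0.108]])

```text
clock: 8.07
tool_pos: [0.6419, 0.0142, 0.3162]
orientation: [-180.0, -0.0, -174.0]
force: [-0.1, -0.7, -0.8]
opening: 0.048
gripper_force: 30.0
```

Run:
```python
from fit import *
t=snap('top');s=snap('side');w=snap('wrist','w2.png')
cv2.imwrite('pics/b.png',np.vstack([np.hstack([p['color'][85:305,120:500][:,:,::-1] for p in(t,s)]),np.hstack([w['color'][:,:,::-1],np.zeros((400,120,3),np.uint8)])[:380]]))
print(ctrl.get_obs()['tool_pos'])
```

```text
[0.63999762 0.01205728 0.31626504]
```

View pics/b.png

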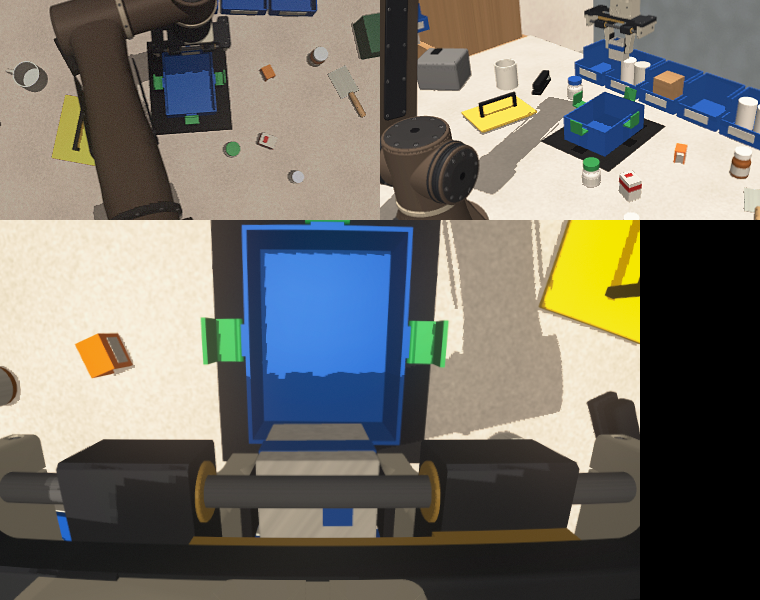

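Run:
```python
from fit import *
w=snap('wrist')
P=onz(w,[(243,5.5),(413,7),(399,224),(239.5,222.5)],.08); print(P.round(4))
d=np.diff(np.vstack([P,P[:1]])[:,:2],axis=0);print(np.hypot(*d.T).round(4),np.degrees(np.arctan2(d[:,1],d[:,0])).round(1),P.mean(0))
m=hsv(w,(100,120,40),(125,255,255),(225,0,425,226));H=hull(m)
# refine: silhouette limited rows>0
q,f=fit([(w,H)],box(.2,.15,.0799,.08),[P[:,0].mean(),P[:,1].mean(),.07]);print(show(q),f)
g=hsv(w,(5,150,100),(18,255,255),(60,90,150,180));q2=fitany([(w,best(w,'marker_mid',(105,135)))],box(.04,.03,0,.04),(.62,-.23));print('marker',show(q2[0]),q2[1])
q2=fitany([(w,g)],box(.04,.03,0,.04),(.62,-.23));print('marker',show(q2[0]),q2[1])
x,y,a=q[0],q[1],q[2]
c=[x-.062*np.cos(a),y-.062*np.sin(a)];print(c)
plan((c[0],c[1],.22,np.degrees(a)-180),(None,None,.1,None))
```

```text
[[ 0.4902 -0.0694  0.08  ]
 [ 0.4751  0.0785  0.08  ]
 [ 0.6731  0.0972  0.08  ]
 [ 0.6885 -0.0604  0.08  ]]
[0.1487 0.1989 0.1584 0.1985] [  95.8    5.4  -84.4 -177.4] [0.58171658 0.01146026 0.08      ]
[np.float64(0.5818), np.float64(0.0146), np.float64(5.6)] 0.04008370021957688
marker [np.float64(0.62), np.float64(-0.23), np.float64(0.0)] 0.0
marker [np.float64(0.6235), np.float64(-0.2311), np.float64(26.1)] 0.030164231808914026
[np.float64(0.5201360065201506), np.float64(0.008599708450490667)]
cur [ 6.39200e-01  1.05000e-02  3.16200e-01 -1.73928e+02]
 [[0.1482,0.0134,0.1203],0.0054]
  -> [ 5.20100e-01  8.60000e-03  2.20000e-01 -1.74417e+02]
 [[-0.0000,0.0000,0.1500],-0.0000]
  -> [ 5.20100e-01  8.60000e-03  1.00000e-01 -1.74417e+02]
```

Run:
```python
from fit import *
a=np.radians(5.7);
plan((.582-.067*np.cos(a),.0146-.067*np.sin(a),.22,-174.3),(None,None,.1,None))
```

```text
cur [ 6.39200e-01  1.05000e-02  3.16200e-01 -1.73928e+02]
 [[0.1543,0.0132,0.1203],0.0041]
  -> [ 5.153e-01  7.900e-03  2.200e-01 -1.743e+02]
 [[-0.0000,0.0000,0.1500],-0.0000]
  -> [ 5.153e-01  7.900e-03  1.000e-01 -1.743e+02]
```

Call:
send_rows(deltas=[[[0.035, 0.003, 0.02], 0.0], [[0.07, 0.006, 0.045], 0.002], [[0.105, 0.009, 0.07], 0.004], [[0.135, 0.012, 0.1], 0.004], [[0.1545, 0.013, 0.12], 0.004]])

```text
clock: 8.73
tool_pos: [0.5119, 0.0065, 0.2192]
orientation: [180.0, -0.1, -174.4]
force: [-0.1, 0.9, -1.3]
opening: 0.0476
gripper_force: 30.0
```

Call:
send_rows(deltas=[[[0, 0, 0.03], 0], [[0, 0, 0.07], 0], [[0, 0, 0.11], 0], [[0, 0, 0.14], 0], [[0, 0, 0.15], 0]])

```text
clock: 9.15
tool_pos: [0.5131, 0.0064, 0.0978]
orientation: [-179.9, -0.3, -174.4]
force: [-0.2, 0.1, -0.8]
opening: 0.0477
gripper_force: 30.0
```

Call:
send_rows(deltas=[[[0, 0, 0], 0], [[0, 0, 0], 0], [[0, 0, 0], 0], [[0, 0, 0], 0], [[0, 0, 0], 0]], gripper=0.68)

```text
clock: 9.57
tool_pos: [0.5165, 0.0085, 0.1024]
orientation: [180.0, 0.1, -174.3]
force: [0.7, 0.4, -0.2]
opening: 0.0595
gripper_force: 0.0
```

Call:
send_rows(deltas=[[[0, 0, -0.03], 0], [[0, 0, -0.07], 0], [[0, 0, -0.11], 0], [[0, 0, -0.15], 0], [[0, 0, -0.19], 0]])

```text
clock: 9.98
tool_pos: [0.5155, 0.0082, 0.2556]
orientation: [180.0, 0.1, -174.3]
force: [1.2, 0.7, 0.3]
opening: 0.0601
gripper_force: 0.0
```

Run:
```python
from fit import *
s=snap('side');t=snap('top')
C=box(.036,.048,0,.056)
for p in(s,t):
  for d in ctrl.boxes_of(p,'carton0_mid')[:2]:
    u=np.array(d['xy'])*[640,400];print(u,d['conf'],onz(p,[u],.03))
ms=best(s,'carton0_mid',(373,271))
if ms is not None: r=fitany([(s,ms)],C,(.408,-.226));print(show(r[0]),r[1])
plan((.408,-.226,.20,-199.8),(None,None,.088,None))
```

```text
[370.624 270.52 ] 0.75 [[ 0.4088088  -0.22804773  0.03      ]]
[369.92 314.  ] 0.3 [[ 0.28838502 -0.32543325  0.03      ]]
[387.52 228.2 ] 0.82 [[ 0.39769141 -0.2312125   0.03      ]]
[np.float64(0.4076), np.float64(-0.2259), np.float64(159.6)] 0.047418624315041555
cur [ 5.154000e-01  8.300000e-03  2.533000e-01 -1.743338e+02]
 [[0.0813,-0.1391,0.0333],0.1415]
 [[0.0486,-0.1536,0.0333],0.1415]
  -> [   0.408   -0.226    0.2   -199.8  ]
 [[0.0000,0.0000,0.1400],-0.0000]
  -> [ 4.080e-01 -2.260e-01  8.800e-02 -1.998e+02]
```

Call:
send_rows(deltas=[[[0.016, -0.028, 0.0], 0.03], [[0.032, -0.056, 0.005], 0.06], [[0.05, -0.084, 0.012], 0.09], [[0.066, -0.112, 0.022], 0.115], [[0.081, -0.139, 0.033], 0.1415]], gripper=1)

```text
clock: 10.65
tool_pos: [0.4609, -0.1098, 0.2254]
orientation: [-180.0, -0.1, 172.8]
force: [1.1, -0.8, -0.1]
opening: 0.0854
gripper_force: 0.0
```

Call:
send_rows(deltas=[[[0.01, -0.032, 0.006], 0.03], [[0.02, -0.064, 0.012], 0.06], [[0.032, -0.1, 0.02], 0.1], [[0.044, -0.135, 0.03], 0.13], [[0.0485, -0.1535, 0.0335], 0.1415]])

```text
clock: 11.07
tool_pos: [0.4058, -0.2274, 0.1976]
orientation: [-180.0, -0.2, 160.0]
force: [-0.3, -0.1, 0.0]
opening: 0.0879
gripper_force: 0.0
```

Run:
```python
from fit import *
s=snap('side');w=snap('wrist')
C=box(.036,.048,0,.056)
ms=best(s,'carton0_mid');mw=best(w,'carton0_mid')
for v in([(s,ms)],[(w,mw)]):
  if v[0][1] is not None: r=fitany(v,C,(.408,-.226));print(show(r[0]),r[1])
for d in ctrl.boxes_of(w,'jar_green')[:1]: u=np.array(d['xy'])*[640,400];print(u,d['conf'],onz(w,[u],.05))
plan((.408,-.226,.096,-200))
```

```text
[np.float64(0.4094), np.float64(-0.2248), np.float64(-20.3)] 0.043515276016103235
[np.float64(0.4095), np.float64(-0.2268), np.float64(-19.9)] 0.017377149554863892
[449.216 123.28 ] 0.78 [[ 0.38050847 -0.12360838  0.05      ]]
cur [  0.4085  -0.2258   0.1992 160.2034]
 [[0.0005,-0.0005,0.1290],0.0023]
  -> [ 4.08e-01 -2.26e-01  9.60e-02 -2.00e+02]
```

Call:
send_rows(deltas=[[[-0.001, 0, 0.04], 0], [[-0.001, 0, 0.08], 0], [[-0.001, 0, 0.11], 0], [[-0.001, 0, 0.128], 0], [[-0.001, 0, 0.128], 0]])

```text
clock: 11.73
tool_pos: [0.408, -0.2251, 0.0945]
orientation: [-179.9, -0.3, 160.3]
force: [-0.1, -0.1, -0.2]
opening: 0.0877
gripper_force: 0.0
```

Call:
send_rows(deltas=[[[0, 0, 0], 0], [[0, 0, 0], 0], [[0, 0, 0], 0], [[0, 0, 0], 0], [[0, 0, 0], 0]], gripper=0)

```text
clock: 12.15
tool_pos: [0.41, -0.2262, 0.0983]
orientation: [180.0, 0.1, 160.2]
force: [-0.6, -0.2, 0.5]
opening: 0.0599
gripper_force: 0.0
```

Call:
send_rows(deltas=[[[0, 0, 0], 0], [[0, 0, 0], 0], [[0, 0, 0], 0], [[0, 0, 0], 0], [[0, 0, 0], 0]])

```text
clock: 12.57
tool_pos: [0.4096, -0.2262, 0.0978]
orientation: [180.0, 0.0, 160.2]
force: [-1.7, 2.0, 6.5]
opening: 0.0482
gripper_force: 30.0
```

Call:
send_rows(deltas=[[[0, 0, -0.03], 0], [[0, 0, -0.07], 0], [[0, 0, -0.11], 0], [[0, 0, -0.15], 0], [[0, 0, -0.175], 0]])

```text
clock: 12.98
tool_pos: [0.41, -0.2265, 0.2406]
orientation: [180.0, 0.2, 160.2]
force: [1.1, 0.0, -0.7]
opening: 0.0476
gripper_force: 30.0
```

Run:
```python
from fit import *
a=np.radians(5.7);
plan((.582+.067*np.cos(a),.0146+.067*np.sin(a),.24,-174.3),(None,None,.107,None))
```

```text
cur [  0.41    -0.2265   0.2406 160.2214]
 [[-0.0880,0.1962,0.0003],-0.1415]
 [[-0.1291,0.1719,0.0003],-0.1415]
  -> [ 6.487e-01  2.130e-02  2.400e-01 -1.743e+02]
 [[-0.0000,0.0000,0.1663],-0.0000]
  -> [6.487e-01 2.130e-02 1.070e-01 1.857e+02]
```

Call:
send_rows(deltas=[[[-0.0176, 0.039, 0.0], -0.028], [[-0.035, 0.078, 0.0], -0.056], [[-0.053, 0.118, 0.0], -0.085], [[-0.07, 0.157, 0.0], -0.113], [[-0.088, 0.196, 0.0], -0.1415]])

```text
clock: 13.4
tool_pos: [0.5294, -0.1012, 0.2374]
orientation: [180.0, -0.0, 173.0]
force: [0.8, -0.8, 0.1]
opening: 0.0474
gripper_force: 30.0
```

Call:
send_rows(deltas=[[[-0.028, 0.036, 0.0], -0.03], [[-0.055, 0.072, 0.0], -0.06], [[-0.085, 0.112, 0.0], -0.09], [[-0.115, 0.152, 0.0], -0.12], [[-0.129, 0.172, 0.0], -0.1415]])

```text
clock: 13.82
tool_pos: [0.6506, 0.0243, 0.2365]
orientation: [-180.0, 0.0, -174.1]
force: [0.1, -0.7, -0.5]
opening: 0.0483
gripper_force: 30.0
```

Call:
send_rows(deltas=[[[0, 0, 0.02], 0], [[0, 0, 0.06], 0], [[0, 0, 0.1], 0], [[0, 0, 0.14], 0], [[0, 0, 0.162], 0]])

```text
clock: 14.23
tool_pos: [0.646, 0.021, 0.1035]
orientation: [-180.0, -0.3, -174.4]
force: [-0.8, 0.5, -1.7]
opening: 0.0477
gripper_force: 30.0
```

Call:
send_rows(deltas=[[[0, 0, 0], 0], [[0, 0, 0], 0], [[0, 0, 0], 0], [[0, 0, 0], 0], [[0, 0, 0], 0]], gripper=0.68)

```text
clock: 14.65
tool_pos: [0.649, 0.0216, 0.1097]
orientation: [180.0, 0.2, -174.3]
force: [1.0, 0.1, 0.4]
opening: 0.0593
gripper_force: 0.0
```

Call:
send_rows(deltas=[[[0, 0, -0.03], 0], [[0, 0, -0.07], 0], [[0, 0, -0.11], 0], [[0, 0, -0.15], 0], [[0, 0, -0.19], 0]])

```text
clock: 15.07
tool_pos: [0.648, 0.0213, 0.2628]
orientation: [180.0, 0.1, -174.3]
force: [0.5, 0.2, -0.6]
opening: 0.0596
gripper_force: 0.0
```

Run:
```python
from fit import *
t=snap('top');s=snap('side');w=snap('wrist')
cv2.imwrite('pics/c.png',np.vstack([np.hstack([p['color'][85:305,120:500][:,:,::-1] for p in(t,s)]),np.hstack([w['color'][:,:,::-1],np.zeros((400,120,3),np.uint8)])[:380]]))
plan((.54,.339,.26,-189))
```

```text
cur [ 6.495000e-01  2.160000e-02  2.647000e-01 -1.743118e+02]
 [[0.0484,0.2042,0.0030],0.0816]
 [[0.0741,0.1963,0.0030],0.0816]
  -> [   0.54     0.339    0.26  -189.   ]
```

View pics/c.png

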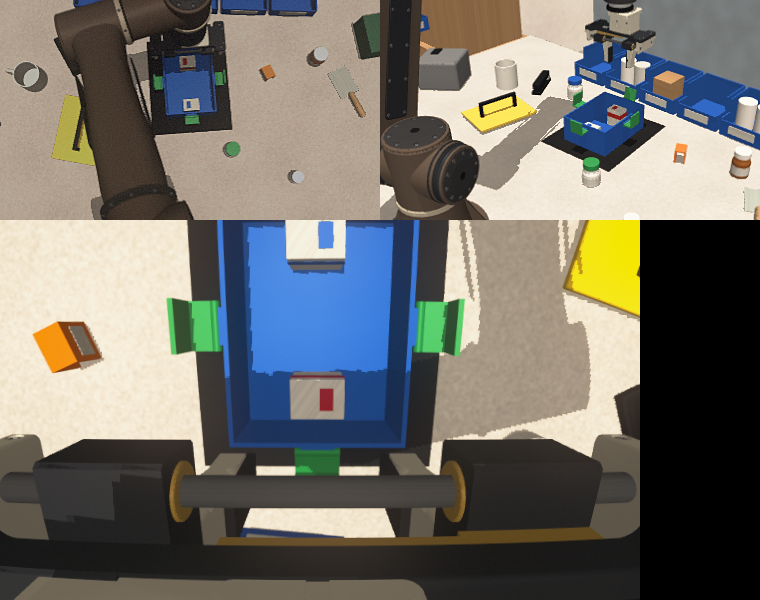

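Call:
send_rows(deltas=[[[0.01, 0.04, 0.0], 0.016], [[0.02, 0.08, 0.0], 0.032], [[0.03, 0.12, 0.0], 0.05], [[0.04, 0.16, 0.0], 0.065], [[0.048, 0.204, 0.0], 0.082]], gripper=0.6)

```text
clock: 15.63
tool_pos: [0.5926, 0.1807, 0.2598]
orientation: [180.0, -0.0, 178.2]
force: [0.2, 1.1, -0.2]
opening: 0.0527
gripper_force: 0.0
```

Call:
send_rows(deltas=[[[0.015, 0.04, 0.0], 0.016], [[0.03, 0.08, 0.0], 0.032], [[0.045, 0.12, 0.0], 0.05], [[0.06, 0.165, 0.0], 0.07], [[0.074, 0.196, 0.0], 0.082]])

```text
clock: 16.05
tool_pos: [0.5382, 0.3409, 0.2596]
orientation: [180.0, 0.0, 170.9]
force: [0.3, -0.8, 0.0]
opening: 0.0528
gripper_force: 0.0
```

Run:
```python
from fit import *
w=snap('wrist');cv2.imwrite('pics/d.png',w['color'][:,:,::-1])
m=hsv(w,(20,120,80),(36,255,255)); 
L=box(.2,.15,.0169,.017)
q,f=fit([(w,hull(m))],L,[.4275,.339,np.radians(-9)]);print(m.sum(),show(q),f)
B=best(w,'lid_bar');
if B is not None: print('bar',B.sum(),np.array(np.nonzero(B))[::-1].mean(1))
```

```text
26559 [np.float64(0.4297), np.float64(0.3437), np.float64(-9.1)] 0.005935277728834777
bar 28303 [299.10338127  86.03370667]
```

View pics/d.png

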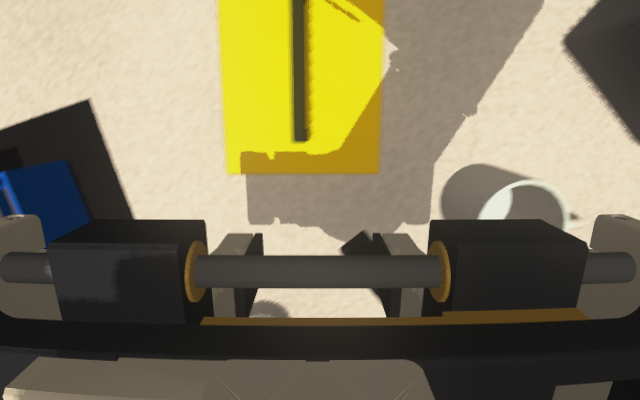

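Run:
```python
from fit import *
w=snap('wrist')
P=onz(w,[(299.5,142),(298.5,10)],.067);print(P)
e=np.array([np.cos(np.radians(-9.1)),np.sin(np.radians(-9.1))])
print('center from bar end',P[0][:2]-.065*e)
plan((.4297,.343,.17,-189.1),(None,None,.109,None))
```

```text
[[0.49393693 0.33419159 0.067     ]
 [0.39558408 0.3498328  0.067     ]]
center from bar end [0.42975504 0.34447187]
cur [  0.5381   0.3402   0.2594 171.0777]
 [[0.1344,-0.0176,0.1117],0.0020]
  -> [ 4.297e-01  3.430e-01  1.700e-01 -1.891e+02]
 [[0.0000,0.0000,0.0763],-0.0000]
  -> [4.297e-01 3.430e-01 1.090e-01 1.709e+02]
```

Call:
send_rows(deltas=[[[0.03, -0.004, 0.02], 0], [[0.06, -0.008, 0.045], 0], [[0.1, -0.013, 0.07], 0], [[0.13, -0.0165, 0.1], 0.002], [[0.1345, -0.0165, 0.112], 0.002]])

```text
clock: 16.62
tool_pos: [0.4272, 0.3396, 0.1676]
orientation: [-179.8, -0.2, 170.7]
force: [-0.9, -1.7, -1.3]
opening: 0.0531
gripper_force: 0.0
```

Call:
send_rows(deltas=[[[0, 0, 0.02], 0], [[0, 0, 0.045], 0], [[0, 0, 0.065], 0], [[0, 0, 0.0765], 0], [[0, 0, 0.0765], 0]])

```text
clock: 17.03
tool_pos: [0.4307, 0.3409, 0.1072]
orientation: [-179.8, -0.1, 170.7]
force: [0.9, -0.8, -0.1]
opening: 0.0528
gripper_force: 0.0
```

Call:
send_rows(deltas=[[[0, 0, 0], 0], [[0, 0, 0], 0], [[0, 0, 0], 0], [[0, 0, 0], 0], [[0, 0, 0], 0]], gripper=0)

```text
clock: 17.45
tool_pos: [0.4311, 0.3427, 0.1097]
orientation: [179.9, 0.0, 170.7]
force: [0.1, 1.2, -0.9]
opening: 0.0247
gripper_force: 0.0
```

Call:
send_rows(deltas=[[[0, 0, 0], 0], [[0, 0, 0], 0], [[0, 0, 0], 0], [[0, 0, 0], 0], [[0, 0, 0], 0]])

```text
clock: 17.87
tool_pos: [0.4308, 0.3423, 0.1092]
orientation: [-180.0, 0.0, 170.7]
force: [-1.6, -2.0, 5.4]
opening: 0.0114
gripper_force: 30.0
```

Call:
send_rows(deltas=[[[0, 0, -0.01], 0], [[0, 0, -0.03], 0], [[0, 0, -0.06], 0], [[0, 0, -0.09], 0], [[0, 0, -0.11], 0]])

```text
clock: 18.28
tool_pos: [0.4311, 0.3428, 0.1991]
orientation: [179.9, 0.0, 170.7]
force: [0.0, 0.4, -2.9]
opening: 0.0118
gripper_force: 30.0
```

Run:
```python
from fit import *
plan((None,None,.30,None),(.582,.0146,.30,-174.3),(None,None,.20,None))
```

```text
cur [  0.4311   0.3428   0.1991 170.7448]
 [[0.0000,0.0000,-0.1261],-0.0000]
  -> [  0.4311   0.3428   0.3    170.7448]
 [[-0.1261,-0.1873,-0.0000],-0.0831]
 [[-0.1006,-0.2021,-0.0000],-0.0831]
  -> [ 5.820e-01  1.460e-02  3.000e-01 -1.743e+02]
 [[-0.0000,0.0000,0.1250],-0.0000]
  -> [5.820e-01 1.460e-02 2.000e-01 1.857e+02]
```

Call:
send_rows(deltas=[[[0, 0, -0.02], 0], [[0, 0, -0.05], 0], [[0, 0, -0.08], 0], [[0, 0, -0.11], 0], [[0, 0, -0.126], 0]])

```text
clock: 18.7
tool_pos: [0.4312, 0.3428, 0.3008]
orientation: [179.8, 0.1, 170.7]
force: [0.9, 1.0, -3.7]
opening: 0.0117
gripper_force: 30.0
```

Call:
send_rows(deltas=[[[-0.015, -0.025, 0], -0.015], [[-0.04, -0.06, 0], -0.03], [[-0.07, -0.105, 0], -0.05], [[-0.1, -0.15, 0], -0.065], [[-0.126, -0.187, 0], -0.083]])

```text
clock: 19.12
tool_pos: [0.5062, 0.1768, 0.2979]
orientation: [180.0, -0.0, 178.3]
force: [1.1, 0.4, -2.4]
opening: 0.0116
gripper_force: 30.0
```

Call:
send_rows(deltas=[[[-0.023, -0.045, 0], -0.02], [[-0.046, -0.09, 0], -0.04], [[-0.07, -0.14, 0], -0.06], [[-0.09, -0.18, 0], -0.075], [[-0.101, -0.202, 0], -0.083]])

```text
clock: 19.53
tool_pos: [0.5827, 0.0111, 0.2975]
orientation: [-180.0, -0.0, -174.4]
force: [-0.3, -0.2, -1.3]
opening: 0.0117
gripper_force: 30.0
```

Call:
send_rows(deltas=[[[0, 0, 0], 0], [[0, 0, 0.02], 0], [[0, 0, 0.05], 0], [[0, 0, 0.085], 0], [[0, 0, 0.11], 0]])

```text
clock: 19.95
tool_pos: [0.5809, 0.0146, 0.2077]
orientation: [180.0, -0.1, -174.4]
force: [-0.3, -0.7, -3.2]
opening: 0.0111
gripper_force: 30.0
```

Run:
```python
from fit import *
t=snap('top');s=snap('side');w=snap('wrist')
o=ctrl.get_obs();print(o['tool_pos'],o['orientation'],o['force'])
cv2.imwrite('pics/e.png',np.vstack([np.hstack([cv2.resize(s['color'][150:270,270:470],(400,240),interpolation=2)[:,:,::-1],t['color'][85:325,200:440][:,:,::-1],]),w['color'][:340,:,::-1]]))
```

```text
[0.58099947 0.01450782 0.20851998] [-179.95546251   -0.21875066 -174.32078465] [ 0.7040287  -0.19470076 -2.28457223]
```

View pics/e.png

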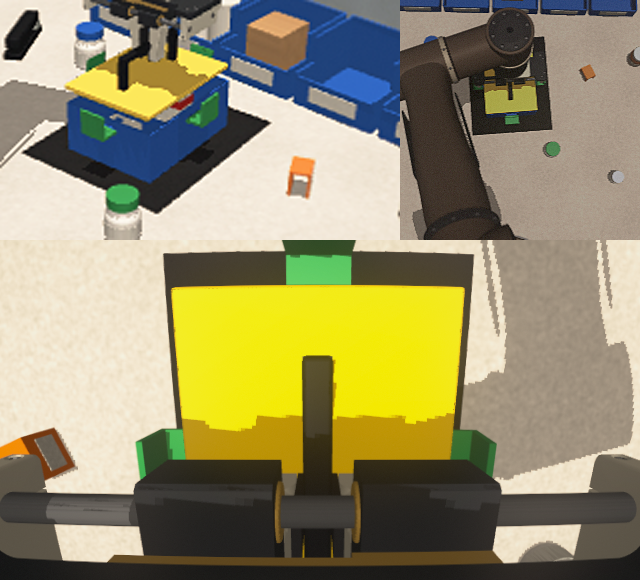

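Run:
```python
from fit import *
s=snap('side');w=cv2.imread('pics/w2.png')[:,:,::-1]
u=proj(s,[(.6235,-.231,.02)])[0].astype(int);print(u)
a=cv2.resize(s['color'][u[1]-20:u[1]+20,u[0]-20:u[0]+20],(400,400),interpolation=3)
b=cv2.resize(w[95:175,60:140],(400,400),interpolation=3)
cv2.imwrite('pics/f.png',np.hstack([a,b])[:,:,::-1])
```

```text
[420 238]
```

View pics/f.png

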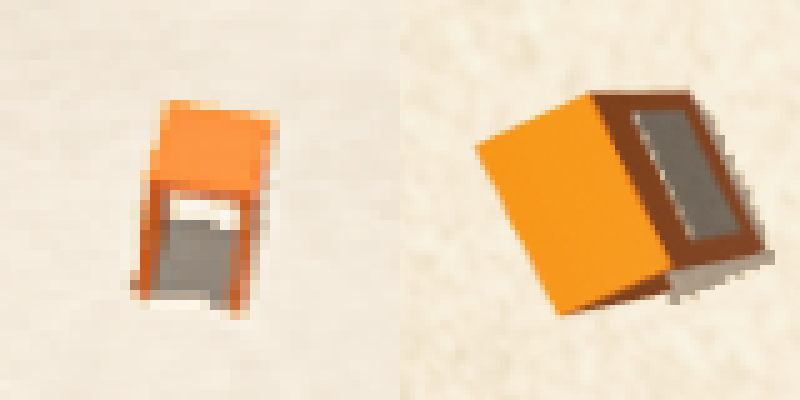

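Call:
send_rows(deltas=[[[0, 0, 0.005], 0], [[0, 0, 0.01], 0], [[0, 0, 0.015], 0], [[0, 0, 0.02], 0], [[0, 0, 0.025], 0]])

```text
clock: 20.57
tool_pos: [0.582, 0.0145, 0.1897]
orientation: [180.0, 0.0, -174.3]
force: [-0.2, 0.2, -3.0]
opening: 0.0115
gripper_force: 30.0
```

Call:
send_rows(deltas=[[[0, 0, 0.003], 0], [[0, 0, 0.006], 0], [[0, 0, 0.009], 0], [[0, 0, 0.01], 0], [[0, 0, 0.01], 0]])

```text
clock: 20.98
tool_pos: [0.5819, 0.0145, 0.1815]
orientation: [-180.0, -0.0, -174.3]
force: [-0.8, -0.5, -2.3]
opening: 0.0114
gripper_force: 30.0
```

Call:
send_rows(deltas=[[[0, 0, 0.001], 0], [[0, 0, 0.002], 0], [[0, 0, 0.003], 0], [[0, 0, 0.003], 0], [[0, 0, 0.003], 0]])

```text
clock: 21.4
tool_pos: [0.5821, 0.0145, 0.1803]
orientation: [-180.0, 0.0, -174.3]
force: [-3.6, 1.2, 6.1]
opening: 0.0117
gripper_force: 30.0
```

Call:
send_rows(deltas=[[[0, 0, 0], 0], [[0, 0, 0], 0], [[0, 0, 0], 0], [[0, 0, 0], 0], [[0, 0, 0], 0]], gripper=0.4)

```text
clock: 21.82
tool_pos: [0.5821, 0.0145, 0.1793]
orientation: [-180.0, 0.0, -174.3]
force: [0.3, -0.0, 0.7]
opening: 0.034
gripper_force: 0.0
```

Call:
send_rows(deltas=[[[0, 0, -0.02], 0], [[0, 0, -0.06], 0], [[0, 0, -0.1], 0], [[0, 0, -0.14], 0], [[0, 0, -0.16], 0]], gripper=0.4)

```text
clock: 22.23
tool_pos: [0.5831, 0.0145, 0.3117]
orientation: [180.0, 0.3, -174.3]
force: [0.8, 0.2, -0.9]
opening: 0.0352
gripper_force: 0.0
```

Run:
```python
from fit import *
plan((.66,.02,.31,-174.3))
```

```text
cur [ 5.831000e-01  1.450000e-02  3.117000e-01 -1.742994e+02]
 [[-0.0963,-0.0027,0.0021],0.0000]
  -> [ 6.600e-01  2.000e-02  3.100e-01 -1.743e+02]
```

Call:
send_rows(deltas=[[[-0.03, 0, 0], 0], [[-0.06, 0, 0], 0], [[-0.09, 0, 0], 0], [[-0.1, 0, 0], 0], [[-0.1, 0, 0], 0]], gripper=0)

```text
clock: 22.65
tool_pos: [0.663, 0.0225, 0.306]
orientation: [-180.0, -0.1, -174.3]
force: [-0.6, 1.4, -0.4]
opening: 0.0074
gripper_force: 0.0
```

Run:
```python
from fit import *
w=snap('wrist');s=snap('side')
cv2.imwrite('pics/g.png',np.vstack([cv2.resize(s['color'][150:270,250:490],(640,320),interpolation=2),w['color'][:270]])[:,:,::-1])
m=hsv(w,(20,120,80),(36,255,255),(150,0,500,230))
q,f=fit([(w,hull(m))],box(.2,.15,.0879,.088),[.582,.0146,.1]);print('lid',m.sum(),show(q),f)
for n in('tab_far','tab_left','tab_near','tab_right'):
  for p in(w,s):
    print(n,[((np.array(d['xy'])*[640,400]).round(1).tolist(),round(d['conf'],2)) for d in ctrl.boxes_of(p,n)[:2]])
```

```text
lid 35611 [np.float64(0.5826), np.float64(0.0146), np.float64(6.1)] 0.028771994500433894
tab_far [([318.0, 224.8], 0.73)]
tab_far [([369.5, 176.6], 0.45)]
tab_left [([423.8, 100.5], 0.67)]
tab_left [([315.7, 184.8], 0.63)]
tab_near [([519.3, 226.8], 0.74)]
tab_near [([318.4, 212.8], 0.54)]
tab_right [([208.3, 94.3], 0.95)]
tab_right [([373.7, 207.3], 0.49)]
```

View pics/g.png

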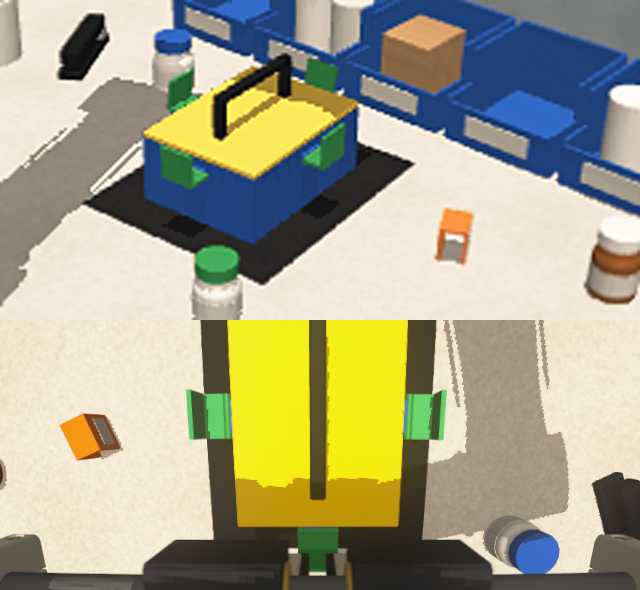

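```bash
cat >> fit.py <<'E'
TX,TY,TA=.582,.0146,5.8
def side(n,o,u):
    """TCP target for the closed fingers' leading edge o outside the hinge, u above it"""
    H,b,yaw=dict(far=(.108,0,-174.2),left=(.083,90,-84.2),near=(.108,180,-174.2),right=(.083,-90,-84.2))[n]
    a=np.radians(TA+b); r=H+o+.010
    return (TX+r*np.cos(a),TY+r*np.sin(a),.134+u,yaw)
E
python3 - <<'E'
from fit import *
plan(side('far',.042,.07),side('far',.042,.018))
E
```

```text
cur [ 6.613000e-01  2.240000e-02  3.078000e-01 -1.743183e+02]
 [[-0.1004,0.0005,0.1297],-0.0013]
  -> [ 7.412e-01  3.080e-02  2.040e-01 -1.742e+02]
 [[-0.0000,0.0000,0.0650],-0.0000]
  -> [ 7.412e-01  3.080e-02  1.520e-01 -1.742e+02]
```

Call:
send_rows(deltas=[[[-0.03, 0, 0.02], 0], [[-0.06, 0, 0.05], 0], [[-0.09, 0, 0.09], 0], [[-0.1005, 0.0005, 0.12], -0.001], [[-0.1005, 0.0005, 0.13], -0.001]], gripper=0)

```text
clock: 23.57
tool_pos: [0.741, 0.0307, 0.1975]
orientation: [-180.0, -0.4, -174.3]
force: [-0.6, 0.3, -0.8]
opening: 0.0004
gripper_force: 0.0
```

Call:
send_rows(deltas=[[[0, 0, 0.02], 0], [[0, 0, 0.04], 0], [[0, 0, 0.06], 0], [[0, 0, 0.065], 0], [[0, 0, 0.065], 0]])

```text
clock: 23.98
tool_pos: [0.7407, 0.0306, 0.1508]
orientation: [-180.0, -0.1, -174.2]
force: [1.0, 0.2, 0.5]
opening: 0.0008
gripper_force: 0.0
```

Call:
send_rows(deltas=[[[0.0075, 0, 0], 0], [[0.015, 0, 0], 0], [[0.0225, 0, 0], 0], [[0.0275, 0, -0.0075], 0], [[0.034, 0, -0.015], 0]])

```text
clock: 24.4
tool_pos: [0.7138, 0.028, 0.1644]
orientation: [180.0, 0.0, -174.2]
force: [1.0, 0.3, -0.5]
opening: 0.0002
gripper_force: 0.4
```

Call:
send_rows(deltas=[[[0.009, 0, 0], 0], [[0.019, 0, 0], 0], [[0.026, 0, 0], 0], [[0.034, 0, 0], 0], [[0.041, 0, 0], 0]])

```text
clock: 24.82
tool_pos: [0.681, 0.0247, 0.1643]
orientation: [180.0, 0.0, -174.2]
force: [0.7, -1.2, 0.2]
opening: 0.0003
gripper_force: 0.4
```

Call:
send_rows(deltas=[[[0, 0, 0.0025], 0], [[0, 0, 0.005], 0], [[0, 0, 0.00625], 0], [[0, 0, 0.0075], 0], [[0, 0, 0.0075], 0]])

```text
clock: 25.23
tool_pos: [0.679, 0.0242, 0.1592]
orientation: [-179.9, -0.3, -174.2]
force: [-16.2, 0.9, 24.4]
opening: 0.0005
gripper_force: 11.9
```

Call:
send_rows(deltas=[[[0, 0, -0.02], 0], [[-0.02, 0, -0.05], 0], [[-0.06, 0, -0.08], 0], [[-0.08, 0, -0.11], 0], [[-0.08, 0, -0.12], 0]])

```text
clock: 25.65
tool_pos: [0.7487, 0.0313, 0.256]
orientation: [-180.0, 0.2, -174.2]
force: [0.1, 0.5, 1.1]
opening: 0.0003
gripper_force: 0.0
```

Run:
```python
from fit import *
w=snap('wrist','w5.png');s=snap('side')
cv2.imwrite('pics/i.png',np.vstack([cv2.resize(s['color'][150:270,250:490],(640,320),interpolation=2),w['color'][:270]])[:,:,::-1])
plan(side('left',.042,.09),side('left',.042,.018))
```

```text
cur [ 7.46100e-01  3.12000e-02  2.54100e-01 -1.74251e+02]
 [[0.0688,0.0562,0.0126],-0.3335]
 [[0.0314,0.0831,0.0126],-0.3335]
 [[-0.0144,0.0877,0.0126],-0.3335]
  -> [  0.5684   0.1489   0.224  -84.2   ]
 [[-0.0000,-0.0000,0.0900],-0.0000]
  -> [  0.5684   0.1489   0.152  -84.2   ]
```

View pics/i.png

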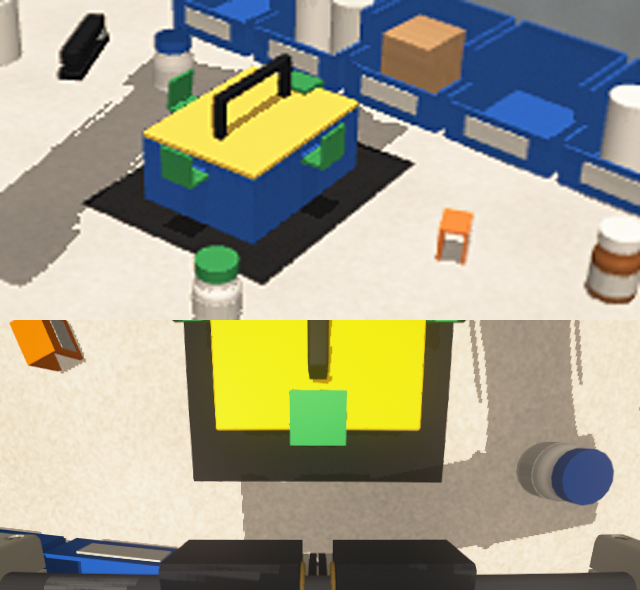

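Call:
send_rows(deltas=[[[0.014, 0.012, 0.002], -0.067], [[0.028, 0.023, 0.004], -0.134], [[0.041, 0.034, 0.006], -0.2], [[0.055, 0.045, 0.008], -0.267], [[0.069, 0.056, 0.0], -0.3335]])

```text
clock: 26.17
tool_pos: [0.683, 0.0701, 0.2494]
orientation: [179.8, -0.3, -144.0]
force: [-0.3, -0.0, -0.1]
opening: 0.0003
gripper_force: 0.0
```

Call:
send_rows(deltas=[[[0.006, 0.016, 0.0], -0.067], [[0.012, 0.033, 0.0], -0.134], [[0.018, 0.05, 0.0], -0.2], [[0.025, 0.067, 0.0], -0.267], [[0.0315, 0.083, 0.0], -0.3335]])

```text
clock: 26.58
tool_pos: [0.6244, 0.1091, 0.2513]
orientation: [179.8, -0.1, -113.9]
force: [0.6, -0.4, -0.0]
opening: 0.0005
gripper_force: 0.0
```

Call:
send_rows(deltas=[[[-0.003, 0.018, 0.0], -0.067], [[-0.006, 0.036, 0.0], -0.134], [[-0.009, 0.054, 0.0], -0.2], [[-0.012, 0.072, 0.0], -0.267], [[-0.0145, 0.0875, 0.0], -0.3335]])

```text
clock: 27.0
tool_pos: [0.5652, 0.1482, 0.2514]
orientation: [179.8, -0.0, -83.9]
force: [1.0, 0.2, -0.5]
opening: 0.0003
gripper_force: 0.0
```

Run:
```python
from fit import *
w=snap('top')
P=onz({**w},[(0,0)],.09)
plan(side('left',.042,.018))
```

```text
cur [  0.564    0.149    0.2516 -83.4433]
 [[0.0007,-0.0054,0.1245],0.0084]
  -> [  0.5684   0.1489   0.152  -84.2   ]
```

Call:
send_rows(deltas=[[[0, -0.003, 0.03], 0.0], [[0, -0.005, 0.06], 0.004], [[0, -0.005, 0.09], 0.008], [[0, -0.005, 0.115], 0.008], [[0, -0.005, 0.1245], 0.008]])

```text
clock: 27.47
tool_pos: [0.5688, 0.1474, 0.1494]
orientation: [179.6, -0.1, -85.0]
force: [-1.5, -0.5, -0.1]
opening: 0.0004
gripper_force: 0.0
```

Call:
send_rows(deltas=[[[0.0075, 0, 0], 0], [[0.015, 0, 0], 0], [[0.0225, 0, 0], 0], [[0.0275, 0, -0.0075], 0], [[0.034, 0, -0.015], 0]])

```text
clock: 27.88
tool_pos: [0.5745, 0.1215, 0.1672]
orientation: [-179.9, 0.0, -84.9]
force: [0.1, 0.8, -0.2]
opening: 0.0005
gripper_force: 0.4
```

Call:
send_rows(deltas=[[[0.009, 0, 0], 0], [[0.019, 0, 0], 0], [[0.026, 0, 0], 0], [[0.034, 0, 0], 0], [[0.041, 0, 0], 0]])

```text
clock: 28.3
tool_pos: [0.5773, 0.0885, 0.1665]
orientation: [-179.9, 0.0, -84.9]
force: [0.2, -0.0, 0.3]
opening: 0.0005
gripper_force: 0.4
```

Call:
send_rows(deltas=[[[0, 0, 0.002], 0], [[0, 0, 0.004], 0], [[0, 0, 0.0055], 0], [[0, 0, 0.0065], 0], [[0, 0, 0.0065], 0]])

```text
clock: 28.72
tool_pos: [0.5775, 0.0885, 0.1613]
orientation: [-180.0, -0.1, -84.9]
force: [0.1, -4.5, 8.5]
opening: 0.0007
gripper_force: 3.9
```

Call:
send_rows(deltas=[[[0, 0, 0.0005], 0], [[0, 0, 0.001], 0], [[0, 0, 0.0015], 0], [[0, 0, 0.002], 0], [[0, 0, 0.002], 0]])

```text
clock: 29.13
tool_pos: [0.5776, 0.0878, 0.1605]
orientation: [-180.0, -0.2, -84.9]
force: [-1.5, -9.5, 15.4]
opening: 0.0007
gripper_force: 6.7
```

Call:
send_rows(deltas=[[[0, 0, -0.03], 0], [[0, 0, -0.06], 0], [[0, 0, -0.1], 0], [[0, 0, -0.1], 0], [[0, 0, -0.1], 0]])

```text
clock: 29.55
tool_pos: [0.5777, 0.0898, 0.2405]
orientation: [-179.8, 0.1, -84.9]
force: [-0.4, 0.7, -1.0]
opening: 0.0006
gripper_force: 0.0
```

Run:
```python
from fit import *
plan(side('right',.042,.1),side('right',.042,.018))
```

```text
cur [  0.5777   0.0898   0.2405 -84.8956]
 [[0.1314,0.0005,0.0041],-0.0039]
 [[0.1314,0.0013,0.0041],-0.0039]
  -> [  0.5956  -0.1197   0.234  -84.2   ]
 [[-0.0000,-0.0000,0.1025],-0.0000]
  -> [  0.5956  -0.1197   0.152  -84.2   ]
```

Call:
send_rows(deltas=[[[0.03, 0, 0], 0], [[0.06, 0, 0], 0], [[0.09, 0, 0], 0], [[0.12, 0, 0], -0.004], [[0.1315, 0.0005, 0], -0.004]])

```text
clock: 29.97
tool_pos: [0.5853, -0.0176, 0.2373]
orientation: [179.8, -0.0, -84.6]
force: [0.5, -0.3, -1.1]
opening: 0.0004
gripper_force: 0.0
```

Call:
send_rows(deltas=[[[0.03, 0, 0], 0], [[0.07, 0, 0], 0], [[0.11, 0, 0], 0], [[0.1315, 0.001, 0.004], -0.004], [[0.1315, 0.001, 0.008], -0.004]])

```text
clock: 30.38
tool_pos: [0.5947, -0.123, 0.231]
orientation: [179.9, -0.0, -84.3]
force: [1.0, 0.6, -0.1]
opening: 0.0007
gripper_force: 0.0
```

Call:
send_rows(deltas=[[[0, 0, 0.03], 0], [[0, 0, 0.06], 0], [[0, 0, 0.09], 0], [[0, 0, 0.1025], 0], [[0, 0, 0.1025], 0]])

```text
clock: 30.8
tool_pos: [0.5933, -0.1199, 0.1471]
orientation: [179.6, 0.0, -84.2]
force: [-0.1, -0.1, -0.1]
opening: 0.0004
gripper_force: 0.0
```

Call:
send_rows(deltas=[[[-0.0075, 0, 0], 0], [[-0.015, 0, 0], 0], [[-0.0225, 0, 0], 0], [[-0.0275, 0, -0.0075], 0], [[-0.034, 0, -0.015], 0]])

```text
clock: 31.22
tool_pos: [0.5926, -0.0927, 0.1638]
orientation: [-179.9, -0.0, -84.2]
force: [0.7, -1.8, 0.4]
opening: 0.0007
gripper_force: 0.4
```

Call:
send_rows(deltas=[[[-0.009, 0, 0], 0], [[-0.019, 0, 0], 0], [[-0.026, 0, 0], 0], [[-0.034, 0, 0], 0], [[-0.041, 0, 0], 0]])

```text
clock: 31.63
tool_pos: [0.5895, -0.0598, 0.1638]
orientation: [-179.9, 0.0, -84.2]
force: [1.2, -1.0, -0.3]
opening: 0.0002
gripper_force: 0.4
```

Call:
send_rows(deltas=[[[0, 0, 0.002], 0], [[0, 0, 0.004], 0], [[0, 0, 0.0055], 0], [[0, 0, 0.0065], 0], [[0, 0, 0.0065], 0]])

```text
clock: 32.05
tool_pos: [0.5902, -0.0589, 0.1597]
orientation: [-179.8, 0.1, -84.1]
force: [-6.0, 10.5, 17.0]
opening: 0.0007
gripper_force: 8.4
```

Now lift and go to the near clip (turn back to −174.2).

Call:
send_rows(deltas=[[[0, 0, -0.03], 0], [[0, 0, -0.06], 0], [[0, 0, -0.1], 0], [[0, 0, -0.1], 0], [[0, 0, -0.1], 0]])

```text
clock: 32.47
tool_pos: [0.5899, -0.0604, 0.2394]
orientation: [-179.8, 0.0, -84.2]
force: [-1.0, 0.2, -0.2]
opening: 0.0004
gripper_force: 0.0
```

Run:
```python
from fit import *
plan(side('near',.042,.1),side('near',.042,.018))
```

```text
cur [ 5.8990e-01 -6.0400e-02  2.3940e-01 -8.4181e+01]
 [[-0.0314,0.0668,0.0022],0.3334]
 [[0.0062,0.0735,0.0022],0.3334]
 [[0.0421,0.0606,0.0022],0.3334]
  -> [ 4.228e-01 -1.600e-03  2.340e-01 -1.742e+02]
 [[0.0000,-0.0000,0.1025],-0.0000]
  -> [ 4.228e-01 -1.600e-03  1.520e-01 -1.742e+02]
```

Call:
send_rows(deltas=[[[-0.006, 0.013, 0.0], 0.067], [[-0.012, 0.027, 0.0], 0.134], [[-0.019, 0.04, 0.0], 0.2], [[-0.025, 0.053, 0.0], 0.267], [[-0.0315, 0.067, 0.0], 0.3335]])

```text
clock: 32.88
tool_pos: [0.5321, -0.0409, 0.2361]
orientation: [179.9, -0.1, -114.5]
force: [-0.1, 0.1, 0.2]
opening: 0.0005
gripper_force: 0.0
```

Call:
send_rows(deltas=[[[0.001, 0.015, 0.0], 0.067], [[0.002, 0.03, 0.0], 0.134], [[0.004, 0.044, 0.0], 0.2], [[0.005, 0.059, 0.0], 0.267], [[0.006, 0.0735, 0.0], 0.3335]])

```text
clock: 33.3
tool_pos: [0.4764, -0.0212, 0.2362]
orientation: [179.9, -0.1, -144.5]
force: [0.1, -0.3, -0.0]
opening: 0.0004
gripper_force: 0.0
```

Call:
send_rows(deltas=[[[0.008, 0.012, 0.0], 0.067], [[0.017, 0.024, 0.0], 0.134], [[0.025, 0.037, 0.0], 0.2], [[0.034, 0.05, 0.0], 0.267], [[0.042, 0.0605, 0.0], 0.3335]])

```text
clock: 33.72
tool_pos: [0.4207, -0.0017, 0.2363]
orientation: [-180.0, -0.1, -174.5]
force: [-0.7, 0.2, -0.1]
opening: 0.0004
gripper_force: 0.0
```

Run:
```python
from fit import *
snap('top')
plan(side('near',.042,.018))
```

```text
cur [ 4.192000e-01 -1.700000e-03  2.363000e-01 -1.750446e+02]
 [[-0.0045,-0.0002,0.1053],-0.0094]
  -> [ 4.228e-01 -1.600e-03  1.520e-01 -1.742e+02]
```

Call:
send_rows(deltas=[[[-0.002, 0, 0.03], 0.0], [[-0.002, 0, 0.06], -0.004], [[-0.002, 0, 0.09], -0.004], [[-0.002, 0, 0.1055], -0.004], [[-0.002, 0, 0.1055], -0.004]])

```text
clock: 34.18
tool_pos: [0.4217, -0.0023, 0.1498]
orientation: [-179.9, -0.4, -173.8]
force: [-0.5, 0.6, 0.1]
opening: 0.0005
gripper_force: 0.0
```

Call:
send_rows(deltas=[[[-0.0075, 0, 0], 0], [[-0.015, 0, 0], 0], [[-0.0225, 0, 0], 0], [[-0.0275, 0, -0.0075], 0], [[-0.034, 0, -0.015], 0]])

```text
clock: 34.6
tool_pos: [0.4513, 0.0014, 0.1657]
orientation: [180.0, 0.0, -173.9]
force: [-1.0, 0.1, -0.5]
opening: 0.0005
gripper_force: 0.4
```

Call:
send_rows(deltas=[[[-0.009, 0, 0], 0], [[-0.019, 0, 0], 0], [[-0.026, 0, 0], 0], [[-0.034, 0, 0], 0], [[-0.041, 0, 0], 0]])

```text
clock: 35.02
tool_pos: [0.4843, 0.005, 0.1654]
orientation: [180.0, 0.1, -173.9]
force: [-1.2, -0.7, -0.2]
opening: 0.0003
gripper_force: 0.4
```

Call:
send_rows(deltas=[[[0, 0, 0.002], 0], [[0, 0, 0.004], 0], [[0, 0, 0.0055], 0], [[0, 0, 0.0065], 0], [[0, 0, 0.0065], 0]])

```text
clock: 35.43
tool_pos: [0.4856, 0.0055, 0.1611]
orientation: [180.0, 0.3, -173.8]
force: [3.5, 0.6, 6.6]
opening: 0.0008
gripper_force: 3.0
```

Call:
send_rows(deltas=[[[0, 0, 0.0005], 0], [[0, 0, 0.001], 0], [[0, 0, 0.0015], 0], [[0, 0, 0.002], 0], [[0, 0, 0.0025], 0]])

```text
clock: 35.85
tool_pos: [0.4867, 0.0057, 0.1599]
orientation: [180.0, 0.5, -173.8]
force: [6.0, -1.2, 9.0]
opening: 0.0005
gripper_force: 4.8
```

Call:
send_rows(deltas=[[[0, 0, -0.04], 0], [[0, 0, -0.08], 0], [[0, 0, -0.12], 0], [[0, 0, -0.16], 0], [[0, 0, -0.19], 0]])

```text
clock: 36.27
tool_pos: [0.4832, 0.0048, 0.3122]
orientation: [180.0, 0.1, -173.9]
force: [1.5, -0.1, -0.3]
opening: 0.0004
gripper_force: 0.0
```

Run:
```python
from fit import *
plan((.70,.027,.34,-174.2))
```

```text
cur [ 4.832000e-01  4.800000e-03  3.122000e-01 -1.738619e+02]
 [[-0.1362,-0.0007,-0.0174],0.0019]
 [[-0.1362,-0.0003,-0.0174],0.0019]
  -> [ 7.000e-01  2.700e-02  3.400e-01 -1.742e+02]
```

Call:
send_rows(deltas=[[[-0.03, 0, -0.004], 0], [[-0.065, 0, -0.008], 0], [[-0.1, 0, -0.012], 0], [[-0.136, 0, -0.017], 0.002], [[-0.136, 0, -0.017], 0.002]], gripper=0.6)

```text
clock: 36.68
tool_pos: [0.5951, 0.0171, 0.3222]
orientation: [-180.0, -0.0, -174.1]
force: [-0.7, 1.4, 0.7]
opening: 0.0284
gripper_force: 0.0
```

Call:
send_rows(deltas=[[[-0.03, 0, -0.004], 0], [[-0.065, 0, -0.008], 0], [[-0.1, 0, -0.012], 0], [[-0.136, 0, -0.017], 0.002], [[-0.136, 0, -0.017], 0.002]])

```text
clock: 37.1
tool_pos: [0.7031, 0.0283, 0.3347]
orientation: [-180.0, -0.1, -174.2]
force: [-1.7, -0.0, -0.6]
opening: 0.0519
gripper_force: 0.0
```

Run:
```python
from fit import *
w=snap('wrist','w6.png');s=snap('side')
g=cv2.inRange(cv2.cvtColor(w['color'],cv2.COLOR_RGB2HSV),(55,100,60),(85,255,255))
n,l,st,ce=cv2.connectedComponentsWithStats(g)
a=np.radians(TA);R=np.array([[np.cos(a),np.sin(a)],[-np.sin(a),np.cos(a)]])
for i in range(1,n):
  if st[i,4]>100:
    c=cv2.boxPoints(cv2.minAreaRect(cv2.findNonZero((l==i).astype(np.uint8)))); print(ce[i].round(),st[i].tolist(),((onz(w,c,.093)[:,:2]-[TX,TY])@R.T*1000).round().tolist())
m=hsv(w,(5,150,100),(18,255,255));print(m.sum());r=fitany([(w,m)],box(.04,.03,0,.04),(.6235,-.231));print('marker',show(r[0]),r[1])
img=w['color'][:300].copy()
cv2.imwrite('pics/j.png',np.vstack([cv2.resize(s['color'][150:270,260:460],(640,300),interpolation=2)[:300],img])[:,:,::-1])
```

```text
[241.  50.] [220, 27, 43, 47, 1890] [[-20.0, -86.0], [-20.0, -49.0], [20.0, -49.0], [21.0, -87.0]]
[392.  50.] [372, 28, 42, 47, 1844] [[20.0, 50.0], [-20.0, 51.0], [-19.0, 88.0], [21.0, 88.0]]
[316. 150.] [296, 132, 41, 39, 1434] [[74.0, -19.0], [74.0, 19.0], [110.0, 19.0], [110.0, -20.0]]
1355
marker [np.float64(0.6228), np.float64(-0.2308), np.float64(26.6)] 0.036307962002119075
```

View pics/j.png

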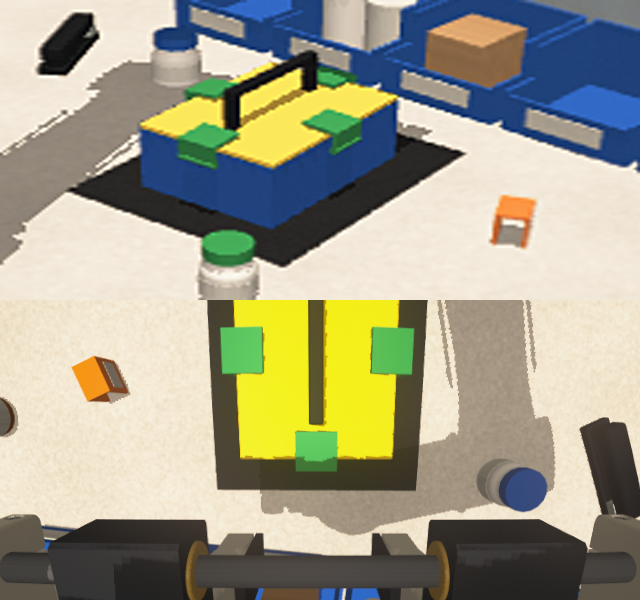

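Run:
```python
from fit import *
plan((.690,-.197,.21,-153.6))
```

```text
cur [ 7.001000e-01  2.800000e-02  3.349000e-01 -1.742532e+02]
 [[0.0203,-0.1393,0.0780],-0.1147]
 [[0.0450,-0.1334,0.0780],-0.1147]
  -> [   0.69    -0.197    0.21  -153.6  ]
```

Call:
send_rows(deltas=[[[0.004, -0.03, 0.01], -0.02], [[0.008, -0.06, 0.03], -0.045], [[0.012, -0.09, 0.05], -0.07], [[0.016, -0.12, 0.07], -0.1], [[0.02, -0.139, 0.078], -0.115]])

```text
clock: 37.62
tool_pos: [0.6928, -0.0861, 0.272]
orientation: [179.9, -0.2, -163.8]
force: [-0.2, 0.4, -0.5]
opening: 0.0525
gripper_force: 0.0
```

Call:
send_rows(deltas=[[[0.01, -0.03, 0.015], -0.02], [[0.02, -0.06, 0.03], -0.045], [[0.03, -0.09, 0.05], -0.07], [[0.045, -0.13, 0.07], -0.1], [[0.045, -0.133, 0.078], -0.115]])

```text
clock: 38.03
tool_pos: [0.687, -0.2007, 0.2096]
orientation: [179.9, -0.2, -153.6]
force: [-0.1, 1.7, -0.5]
opening: 0.0529
gripper_force: 0.0
```

Run:
```python
from fit import *
w=snap('wrist','w7.png')
m=hsv(w,(4,120,60),(18,255,255));print(m.sum(),np.array(np.nonzero(m))[::-1].mean(1))
r=fitany([(w,m)],box(.04,.03,0,.04),(.6228,-.2308));print('marker',show(r[0]),r[1])
c=best(w,'marker_mid')
if c is not None:
  print(c.sum());r2=fitany([(w,c)],box(.04,.03,0,.04),(.6228,-.2308));print('marker',show(r2[0]),r2[1])
q=r[0];plan((q[0],q[1],.15,np.degrees(q[2])%180-180),(None,None,.077,None))
```

```text
1369 [118.0715851   80.92987582]
marker [np.float64(0.6499), np.float64(-0.217), np.float64(-4.0)] 1.8558913303598843
2328
marker [np.float64(0.6237), np.float64(-0.2305), np.float64(27.2)] 0.04563004123201529
cur [   0.6879   -0.1979    0.2103 -153.6613]
 [[0.0106,-0.0001,0.0151],-0.3326]
 [[0.0092,0.0053,0.0151],-0.3326]
 [[0.0054,0.0092,0.0151],-0.3326]
 [[0.0001,0.0106,0.0151],-0.3326]
 [[-0.0052,0.0093,0.0151],-0.3326]
  -> [ 0.6499 -0.217   0.15   -4.0118]
 [[0.0000,-0.0000,0.0912],-0.0000]
  -> [ 0.6499 -0.217   0.077  -4.0118]
```

Run:
```python
from fit import *
plan((.6234,-.2306,.15,-153.2),(None,None,.077,None))
```

```text
cur [   0.6879   -0.1979    0.2103 -153.6613]
 [[0.0904,-0.0008,0.0753],-0.0051]
  -> [ 6.234e-01 -2.306e-01  1.500e-01 -1.532e+02]
 [[-0.0000,0.0000,0.0912],-0.0000]
  -> [ 6.234e-01 -2.306e-01  7.700e-02 -1.532e+02]
```

Call:
send_rows(deltas=[[[0.03, 0, 0.02], 0], [[0.06, 0, 0.05], 0], [[0.09, -0.001, 0.07], -0.005], [[0.0905, -0.001, 0.075], -0.005], [[0.0905, -0.001, 0.075], -0.005]])

```text
clock: 38.55
tool_pos: [0.624, -0.2291, 0.152]
orientation: [179.9, -0.1, -153.1]
force: [0.9, -0.1, 0.8]
opening: 0.0527
gripper_force: 0.0
```

Call:
send_rows(deltas=[[[0, 0, 0.03], 0], [[0, 0, 0.06], 0], [[0, 0, 0.085], 0], [[0, 0, 0.0915], 0], [[0, 0, 0.0915], 0]])

```text
clock: 38.97
tool_pos: [0.6258, -0.2288, 0.0785]
orientation: [180.0, -0.1, -153.0]
force: [0.4, -0.1, 0.8]
opening: 0.0527
gripper_force: 0.0
```

Call:
send_rows(deltas=[[[0, 0, 0], 0], [[0, 0, 0], 0], [[0, 0, 0], 0], [[0, 0, 0], 0], [[0, 0, 0], 0]], gripper=0)

```text
clock: 39.38
tool_pos: [0.6261, -0.2297, 0.0803]
orientation: [-179.9, 0.1, -153.1]
force: [-0.1, 2.2, 4.2]
opening: 0.03
gripper_force: 30.0
```

Call:
send_rows(deltas=[[[0, 0, 0], 0], [[0, 0, 0], 0], [[0, 0, 0], 0], [[0, 0, 0], 0], [[0, 0, 0], 0]])

```text
clock: 39.8
tool_pos: [0.6261, -0.2297, 0.0802]
orientation: [-179.9, 0.1, -153.1]
force: [-1.3, 2.5, 7.1]
opening: 0.0299
gripper_force: 30.0
```

Call:
send_rows(deltas=[[[0, 0, -0.03], 0], [[0, 0, -0.07], 0], [[0, 0, -0.11], 0], [[0, 0, -0.15], 0], [[0, 0, -0.19], 0]])

```text
clock: 40.22
tool_pos: [0.6251, -0.2297, 0.2326]
orientation: [180.0, -0.0, -153.1]
force: [0.5, 0.1, -0.8]
opening: 0.0303
gripper_force: 30.0
```

Run:
```python
from fit import *
plan((.66,.0225,.27,-174.0))
```

```text
cur [   0.6251   -0.2297    0.2326 -153.0958]
 [[-0.0908,0.1307,-0.0234],0.1161]
 [[-0.0656,0.1450,-0.0234],0.1161]
  -> [ 6.60e-01  2.25e-02  2.70e-01 -1.74e+02]
```

Run:
```python
from fit import *
plan((.583,.0147,.26,-174.1),(None,None,.184,None))
```

```text
cur [   0.6251   -0.2297    0.2326 -153.0958]
 [[-0.0457,0.1481,-0.0171],0.1167]
 [[-0.0179,0.1540,-0.0171],0.1167]
  -> [ 5.830e-01  1.470e-02  2.600e-01 -1.741e+02]
 [[-0.0000,0.0000,0.0950],-0.0000]
  -> [ 5.830e-01  1.470e-02  1.840e-01 -1.741e+02]
```

Call:
send_rows(deltas=[[[-0.009, 0.03, -0.005], 0.02], [[-0.018, 0.06, -0.01], 0.045], [[-0.027, 0.09, -0.015], 0.07], [[-0.037, 0.12, -0.017], 0.095], [[-0.0455, 0.148, -0.017], 0.1165]])

```text
clock: 40.63
tool_pos: [0.6041, -0.1066, 0.2453]
orientation: [-180.0, 0.1, -163.7]
force: [-0.1, -0.4, 0.3]
opening: 0.0295
gripper_force: 30.0
```

Call:
send_rows(deltas=[[[-0.004, 0.035, -0.005], 0.02], [[-0.008, 0.07, -0.01], 0.045], [[-0.013, 0.11, -0.015], 0.07], [[-0.018, 0.154, -0.017], 0.1165], [[-0.018, 0.154, -0.017], 0.1165]])

```text
clock: 41.05
tool_pos: [0.5828, 0.0189, 0.259]
orientation: [179.9, 0.1, -174.2]
force: [0.3, -0.6, -0.3]
opening: 0.0297
gripper_force: 30.0
```

Call:
send_rows(deltas=[[[0, 0, 0], 0], [[0, 0, 0], 0], [[0, 0, 0], 0], [[0, 0, 0], 0], [[0, 0, 0], 0]])

```text
clock: 41.47
tool_pos: [0.5833, 0.0137, 0.2579]
orientation: [-180.0, -0.0, -174.1]
force: [0.5, 0.3, -0.3]
opening: 0.03
gripper_force: 30.0
```

Run:
```python
from fit import *
w=snap('wrist','w8.png')
cv2.imwrite('pics/k.png',w['color'][:,:,::-1])
plan((.583,.0147,.184,-174.1))
```

```text
cur [ 5.834000e-01  1.370000e-02  2.580000e-01 -1.741236e+02]
 [[0.0004,0.0012,0.0925],-0.0003]
  -> [ 5.830e-01  1.470e-02  1.840e-01 -1.741e+02]
```

View pics/k.png

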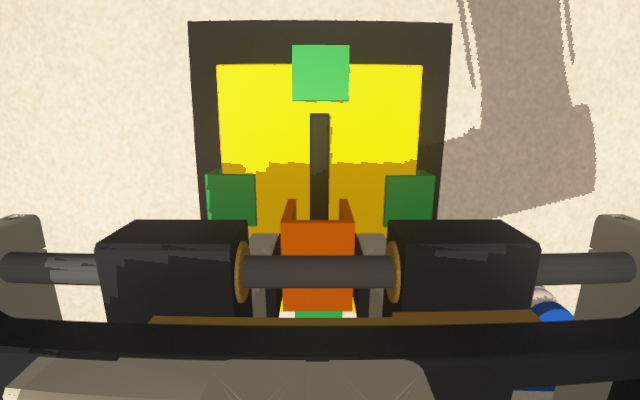

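Call:
send_rows(deltas=[[[0, 0.001, 0.02], 0], [[0, 0.001, 0.04], 0], [[0, 0.001, 0.06], 0], [[0, 0.001, 0.075], 0], [[0, 0.001, 0.085], 0]])

```text
clock: 41.93
tool_pos: [0.5828, 0.0147, 0.1886]
orientation: [-180.0, -0.1, -174.1]
force: [-0.1, -0.2, -0.0]
opening: 0.0298
gripper_force: 30.0
```

Call:
send_rows(deltas=[[[0, 0, 0.003], 0], [[0, 0, 0.005], 0], [[0, 0, 0.007], 0], [[0, 0, 0.008], 0], [[0, 0, 0.008], 0]])

```text
clock: 42.35
tool_pos: [0.5834, 0.0154, 0.1842]
orientation: [180.0, 0.0, -174.1]
force: [-0.5, 0.4, -0.8]
opening: 0.0297
gripper_force: 30.0
```

Call:
send_rows(deltas=[[[0, 0, 0.001], 0], [[0, 0, 0.002], 0], [[0, 0, 0.0025], 0], [[0, 0, 0.0025], 0], [[0, 0, 0.0025], 0]])

```text
clock: 42.77
tool_pos: [0.5834, 0.0155, 0.1822]
orientation: [180.0, 0.0, -174.0]
force: [-1.1, 0.9, 4.4]
opening: 0.0294
gripper_force: 30.0
```

Call:
send_rows(deltas=[[[0, 0, 0], 0], [[0, 0, 0], 0], [[0, 0, 0], 0], [[0, 0, 0], 0], [[0, 0, 0], 0]], gripper=0.55)

```text
clock: 43.18
tool_pos: [0.5832, 0.0154, 0.1816]
orientation: [-180.0, -0.0, -174.1]
force: [0.8, 0.2, 0.6]
opening: 0.0477
gripper_force: 0.0
```

Call:
send_rows(deltas=[[[0, 0, -0.02], 0], [[0, 0, -0.05], 0], [[0, 0, -0.09], 0], [[0, 0, -0.13], 0], [[0, 0, -0.17], 0]])

```text
clock: 43.6
tool_pos: [0.5829, 0.0153, 0.3191]
orientation: [-180.0, -0.0, -174.1]
force: [0.0, 0.5, -0.5]
opening: 0.0483
gripper_force: 0.0
```

Call:
send_rows(deltas=[[[-0.03, 0, 0], 0], [[-0.06, 0, 0], 0], [[-0.09, 0, 0], 0], [[-0.12, 0, 0], 0], [[-0.14, 0, 0], 0]])

```text
clock: 44.02
tool_pos: [0.6963, 0.0272, 0.3171]
orientation: [-180.0, -0.0, -174.1]
force: [-0.5, 0.2, -0.5]
opening: 0.0486
gripper_force: 0.0
```

Run:
```python
from fit import *
w=snap('wrist');s=snap('side')
cv2.imwrite('pics/l.png',np.vstack([cv2.resize(s['color'][150:270,260:460],(640,300),interpolation=2)[:300],w['color'][:300]])[:,:,::-1])
a=np.radians(TA);R=np.array([[np.cos(a),np.sin(a)],[-np.sin(a),np.cos(a)]])
for p in (w,):
  g=cv2.inRange(cv2.cvtColor(p['color'],cv2.COLOR_RGB2HSV),(55,100,60),(85,255,255))
  n,l,st,ce=cv2.connectedComponentsWithStats(g)
  for i in range(1,n):
    if st[i,4]>100:
      c=cv2.boxPoints(cv2.minAreaRect(cv2.findNonZero((l==i).astype(np.uint8)))); print(ce[i].round(),((onz(p,c,.093)[:,:2]-[TX,TY])@R.T*1000).round().tolist())
# marker top expected z .142: centre
m=hsv(w,(8,150,180),(24,255,255));print(m.sum(),onz(w,[np.array(np.nonzero(m))[::-1].mean(1)],.142))
```

```text
[237.  56.] [[-19.0, -86.0], [-19.0, -49.0], [22.0, -49.0], [23.0, -87.0]]
[397.  57.] [[22.0, 50.0], [-18.0, 51.0], [-17.0, 88.0], [23.0, 88.0]]
[316. 152.] [[77.0, -19.0], [76.0, 18.0], [95.0, 19.0], [95.0, -20.0]]
[318. 177.] [[111.0, -19.0], [98.0, -18.0], [99.0, 18.0], [112.0, 18.0]]
2608 [[0.5833611  0.01549498 0.142     ]]
```

View pics/l.png

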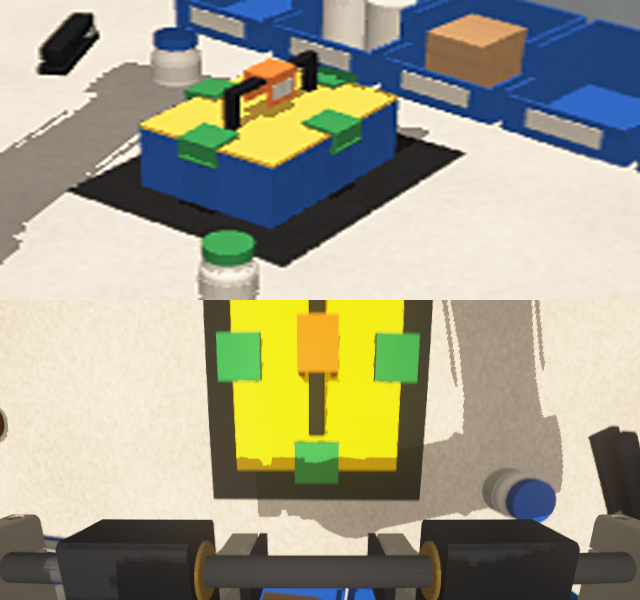

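Run:
```python
from fit import *
w=snap('wrist')
a=np.radians(TA);R=np.array([[np.cos(a),np.sin(a)],[-np.sin(a),np.cos(a)]])
h=cv2.cvtColor(w['color'],cv2.COLOR_RGB2HSV)
y=cv2.inRange(h,(20,120,60),(36,255,255));g=cv2.inRange(h,(50,90,40),(88,255,255))
f=lambda uv,z:((onz(w,uv,z)[:,:2]-[TX,TY])@R.T*1000).round(1).tolist()
for r in(20,100,120):
  c=np.nonzero(y[r,150:500])[0]+150; print('lid',r,f([(c[0]-.5,r),(c[-1]+.5,r)],.088))
for r in(45,60,75):
  c=np.nonzero(g[r,150:500])[0]+150; k=np.nonzero(np.diff(c)>5)[0][0]; print('clips',r,c[0],c[k],c[k+1],c[-1],f([(c[0]-.5,r),(c[k]+.5,r),(c[k+1]-.5,r),(c[-1]+.5,r)],.093))
for col in(260,310,380):
  c=np.nonzero(y[100:220,col])[0]+100; print('lid far',f([(col,c[-1]+.5)],.088))
c=np.nonzero(g[100:220,316])[0]+100;print('far clip',f([(316,c[0]-.5),(316,c[-1]+.5)],.093))
```

```text
lid 20 [[-28.9, -74.9], [-29.2, 75.2]]
lid 100 [[38.3, -75.1], [38.0, 74.8]]
lid 120 [[55.9, -75.0], [55.5, 74.8]]
clips 45 216 259 376 419 [[-7.6, -86.6], [-7.1, -48.8], [-7.3, 50.0], [-8.0, 87.9]]
clips 60 216 259 376 418 [[4.7, -87.2], [5.2, -49.1], [4.9, 50.4], [4.3, 87.7]]
clips 75 217 260 375 417 [[17.2, -87.0], [17.6, -48.6], [17.4, 50.0], [16.8, 87.5]]
lid far [[101.1, -52.5]]
lid far [[73.4, -6.0]]
lid far [[103.6, 59.1]]
far clip [[73.9, -0.5], [111.4, -0.5]]
```

Run:
```python
from fit import *
plan((.69,.11,.31,-129),side('left',-.028,.09),side('left',-.028,.034))
```

```text
cur [ 6.952000e-01  2.700000e-02  3.163000e-01 -1.740775e+02]
 [[-0.0021,0.0519,0.0039],-0.2504]
 [[-0.0218,0.0471,0.0039],-0.2504]
  -> [ 6.90e-01  1.10e-01  3.10e-01 -1.29e+02]
 [[0.0600,0.0436,0.0537],-0.2489]
 [[0.0389,0.0631,0.0537],-0.2489]
  -> [ 5.754e-01  7.930e-02  2.240e-01 -8.420e+01]
 [[-0.0000,-0.0000,0.0700],-0.0000]
  -> [ 5.754e-01  7.930e-02  1.680e-01 -8.420e+01]
```

Call:
send_rows(deltas=[[[0, 0.01, 0], -0.05], [[0, 0.02, 0], -0.1], [[0, 0.03, 0], -0.15], [[-0.001, 0.04, 0.002], -0.2], [[-0.002, 0.052, 0.004], -0.25]], gripper=0)

```text
clock: 44.58
tool_pos: [0.6911, 0.0686, 0.315]
orientation: [180.0, 0.0, -151.3]
force: [0.4, 0.7, -0.7]
opening: 0.0202
gripper_force: 0.0
```

Call:
send_rows(deltas=[[[-0.004, 0.01, 0], -0.05], [[-0.008, 0.02, 0], -0.1], [[-0.013, 0.03, 0], -0.15], [[-0.017, 0.04, 0.002], -0.2], [[-0.022, 0.047, 0.004], -0.25]])

```text
clock: 45.0
tool_pos: [0.6885, 0.1105, 0.3119]
orientation: [-180.0, 0.0, -128.8]
force: [-0.5, 0.1, 0.9]
opening: 0.0005
gripper_force: 0.0
```

Call:
send_rows(deltas=[[[0.012, 0.009, 0], -0.05], [[0.024, 0.018, 0.01], -0.1], [[0.036, 0.027, 0.02], -0.15], [[0.048, 0.035, 0.03], -0.2], [[0.06, 0.0435, 0.04], -0.249]])

```text
clock: 45.42
tool_pos: [0.6308, 0.0943, 0.2794]
orientation: [-180.0, 0.0, -106.4]
force: [0.3, 0.3, -0.9]
opening: -0.0001
gripper_force: 0.0
```

Call:
send_rows(deltas=[[[0.008, 0.012, 0], -0.05], [[0.016, 0.024, 0.01], -0.1], [[0.024, 0.036, 0.02], -0.15], [[0.032, 0.05, 0.03], -0.2], [[0.039, 0.063, 0.04], -0.249]])

```text
clock: 45.83
tool_pos: [0.5735, 0.0787, 0.2474]
orientation: [-180.0, 0.0, -84.0]
force: [-0.5, 0.3, 0.5]
opening: 0.0002
gripper_force: 0.0
```

Run:
```python
from fit import *
snap('top')
plan(side('left',-.028,.034))
```

```text
cur [ 5.71000e-01  7.81000e-02  2.45800e-01 -8.37398e+01]
 [[-0.0008,-0.0057,0.0973],0.0051]
  -> [ 5.754e-01  7.930e-02  1.680e-01 -8.420e+01]
```

Call:
send_rows(deltas=[[[0, -0.005, 0.03], 0], [[0, -0.005, 0.06], 0.004], [[0, -0.005, 0.085], 0.004], [[0, -0.005, 0.097], 0.004], [[0, -0.005, 0.1], 0.004]])

```text
clock: 46.3
tool_pos: [0.5779, 0.0792, 0.1659]
orientation: [179.8, -0.0, -84.6]
force: [-0.0, 0.6, -0.4]
opening: 0.0004
gripper_force: 0.0
```

Call:
send_rows(deltas=[[[0, 0, 0.001], 0], [[0, 0, 0.002], 0], [[0, 0, 0.003], 0], [[0, 0, 0.004], 0], [[0, 0, 0.004], 0]])

```text
clock: 46.72
tool_pos: [0.5792, 0.0797, 0.1648]
orientation: [-179.9, 0.0, -84.6]
force: [0.3, 0.3, -0.4]
opening: 0.0005
gripper_force: 0.0
```

Call:
send_rows(deltas=[[[0, 0, 0.001], 0], [[0, 0, 0.002], 0], [[0, 0, 0.002], 0], [[0, 0, 0.002], 0], [[0, 0, 0.002], 0]])

```text
clock: 47.13
tool_pos: [0.579, 0.0796, 0.1625]
orientation: [180.0, -0.0, -84.6]
force: [-0.7, 0.1, -0.4]
opening: 0.0005
gripper_force: 0.0
```

Call:
send_rows(deltas=[[[0, 0, 0.001], 0], [[0, 0, 0.002], 0], [[0, 0, 0.002], 0], [[0, 0, 0.002], 0], [[0, 0, 0.002], 0]])

```text
clock: 47.55
tool_pos: [0.5791, 0.0796, 0.1611]
orientation: [-180.0, -0.0, -84.6]
force: [0.3, -1.4, 1.2]
opening: 0.0003
gripper_force: 0.8
```

Call:
send_rows(deltas=[[[0, 0, 0.001], 0], [[0, 0, 0.001], 0], [[0, 0, 0.001], 0], [[0, 0, 0.001], 0], [[0, 0, 0.001], 0]])

```text
clock: 47.97
tool_pos: [0.5791, 0.0796, 0.1602]
orientation: [-180.0, 0.0, -84.6]
force: [-0.2, -1.8, 2.3]
opening: 0.0005
gripper_force: 1.2
```

Call:
send_rows(deltas=[[[0, 0, 0.001], 0], [[0, 0, 0.001], 0], [[0, 0, 0.001], 0], [[0, 0, 0.001], 0], [[0, 0, 0.001], 0]])

```text
clock: 48.38
tool_pos: [0.579, 0.0796, 0.1594]
orientation: [-180.0, 0.0, -84.6]
force: [1.3, -2.0, 2.7]
opening: 0.0006
gripper_force: 1.5
```

Call:
send_rows(deltas=[[[0, 0, 0.001], 0], [[0, 0, 0.001], 0], [[0, 0, 0.001], 0], [[0, 0, 0.001], 0], [[0, 0, 0.001], 0]])

```text
clock: 48.8
tool_pos: [0.5791, 0.0792, 0.1589]
orientation: [-180.0, -0.0, -84.6]
force: [0.6, -4.7, 5.3]
opening: 0.0004
gripper_force: 2.8
```

Call:
send_rows(deltas=[[[0, 0, 0.001], 0], [[0, 0, 0.001], 0], [[0, 0, 0.001], 0], [[0, 0, 0.001], 0], [[0, 0, 0.001], 0]])

```text
clock: 49.22
tool_pos: [0.5791, 0.0792, 0.1588]
orientation: [-180.0, -0.0, -84.6]
force: [-1.1, -5.1, 10.9]
opening: 0.0004
gripper_force: 5.5
```

Call:
send_rows(deltas=[[[0, 0, -0.03], 0], [[0, 0, -0.06], 0], [[0, 0, -0.1], 0], [[0, 0, -0.1], 0], [[0, 0, -0.1], 0]])

```text
clock: 49.63
tool_pos: [0.5795, 0.0803, 0.2394]
orientation: [-179.8, 0.1, -84.6]
force: [-0.8, 0.8, -0.1]
opening: 0.0006
gripper_force: 0.0
```

Run:
```python
from fit import *
plan(side('right',-.028,.105),side('right',-.028,.029))
```

```text
cur [ 5.79500e-01  8.03000e-02  2.39400e-01 -8.45915e+01]
 [[0.1633,0.0041,0.0005],-0.0043]
  -> [ 5.886e-01 -5.010e-02  2.390e-01 -8.420e+01]
 [[0.0000,0.0000,0.0950],-0.0000]
  -> [ 5.886e-01 -5.010e-02  1.630e-01 -8.420e+01]
```

Call:
send_rows(deltas=[[[0.04, 0.001, 0], 0], [[0.08, 0.002, 0], 0], [[0.12, 0.003, 0], 0], [[0.163, 0.004, 0], -0.004], [[0.163, 0.004, 0], -0.004]])

```text
clock: 50.05
tool_pos: [0.5871, -0.0545, 0.2361]
orientation: [179.8, -0.0, -84.4]
force: [-0.0, 0.2, 1.1]
opening: 0.0006
gripper_force: 0.0
```

Call:
send_rows(deltas=[[[0, 0, 0.03], 0], [[0, 0, 0.06], 0], [[0, 0, 0.085], 0], [[0, 0, 0.095], 0], [[0, 0, 0.095], 0]])

```text
clock: 50.47
tool_pos: [0.5867, -0.0503, 0.1601]
orientation: [179.8, 0.0, -84.2]
force: [1.3, 0.3, 1.2]
opening: 0.0004
gripper_force: 0.0
```

Call:
send_rows(deltas=[[[0, 0, 0.0005], 0], [[0, 0, 0.001], 0], [[0, 0, 0.0015], 0], [[0, 0, 0.002], 0], [[0, 0, 0.002], 0]])

```text
clock: 50.88
tool_pos: [0.588, -0.0505, 0.1601]
orientation: [180.0, 0.0, -84.2]
force: [-0.2, -0.6, 0.2]
opening: 0.0006
gripper_force: 0.0
```

Call:
send_rows(deltas=[[[0, 0, 0.0005], 0], [[0, 0, 0.001], 0], [[0, 0, 0.001], 0], [[0, 0, 0.001], 0], [[0, 0, 0.001], 0]])

```text
clock: 51.3
tool_pos: [0.5881, -0.0506, 0.1594]
orientation: [180.0, -0.0, -84.2]
force: [0.2, -0.0, 0.2]
opening: 0.0002
gripper_force: 0.0
```

Call:
send_rows(deltas=[[[0, 0, 0.0005], 0], [[0, 0, 0.001], 0], [[0, 0, 0.001], 0], [[0, 0, 0.001], 0], [[0, 0, 0.001], 0]])

```text
clock: 51.72
tool_pos: [0.5882, -0.0505, 0.1589]
orientation: [-180.0, -0.0, -84.2]
force: [-1.2, 0.3, 5.3]
opening: 0.0006
gripper_force: 2.5
```

Call:
send_rows(deltas=[[[0, 0, -0.03], 0], [[0, 0, -0.06], 0], [[0, 0, -0.1], 0], [[0, 0, -0.1], 0], [[0, 0, -0.1], 0]])

```text
clock: 52.13
tool_pos: [0.589, -0.0503, 0.2404]
orientation: [-179.8, 0.0, -84.2]
force: [-0.6, -0.0, -0.6]
opening: 0.0005
gripper_force: 0.0
```

Run:
```python
from fit import *
plan(side('near',-.028,.105),side('near',-.028,.029))
```

```text
cur [ 5.89000e-01 -5.03000e-02  2.40400e-01 -8.42275e+01]
 [[-0.0272,0.0377,0.0006],0.3332]
 [[-0.0047,0.0462,0.0006],0.3332]
 [[0.0190,0.0424,0.0006],0.3332]
  -> [ 4.925e-01  5.500e-03  2.390e-01 -1.742e+02]
 [[-0.0000,0.0000,0.0950],-0.0000]
  -> [ 4.925e-01  5.500e-03  1.630e-01 -1.742e+02]
```

Call:
send_rows(deltas=[[[-0.005, 0.007, 0], 0.067], [[-0.01, 0.015, 0], 0.133], [[-0.016, 0.022, 0], 0.2], [[-0.022, 0.03, 0], 0.267], [[-0.027, 0.0375, 0], 0.333]])

```text
clock: 52.55
tool_pos: [0.5552, -0.0319, 0.2372]
orientation: [179.9, -0.1, -114.5]
force: [0.5, 0.9, 1.5]
opening: 0.0005
gripper_force: 0.0
```

Call:
send_rows(deltas=[[[-0.001, 0.009, 0], 0.067], [[-0.002, 0.018, 0], 0.133], [[-0.003, 0.027, 0], 0.2], [[-0.004, 0.036, 0], 0.267], [[-0.0045, 0.046, 0], 0.333]])

```text
clock: 52.97
tool_pos: [0.5232, -0.0136, 0.2373]
orientation: [180.0, -0.1, -144.5]
force: [-0.3, 0.1, 0.2]
opening: 0.0005
gripper_force: 0.0
```

Call:
send_rows(deltas=[[[0.004, 0.008, 0], 0.067], [[0.008, 0.017, 0], 0.133], [[0.012, 0.026, 0], 0.2], [[0.016, 0.034, 0], 0.267], [[0.019, 0.0425, 0], 0.333]])

```text
clock: 53.38
tool_pos: [0.4908, 0.005, 0.2374]
orientation: [-180.0, -0.1, -174.5]
force: [-0.3, 0.4, 0.7]
opening: 0.0006
gripper_force: 0.0
```

Run:
```python
from fit import *
snap('top')
plan(side('near',-.028,.029))
```

```text
cur [ 4.900000e-01  5.300000e-03  2.374000e-01 -1.749002e+02]
 [[-0.0031,-0.0000,0.0931],-0.0078]
  -> [ 4.925e-01  5.500e-03  1.630e-01 -1.742e+02]
```

Call:
send_rows(deltas=[[[-0.002, 0, 0.03], 0], [[-0.002, 0, 0.06], -0.004], [[-0.002, 0, 0.08], -0.004], [[-0.002, 0, 0.09], -0.004], [[-0.002, 0, 0.093], -0.004]])

```text
clock: 53.85
tool_pos: [0.4925, 0.0047, 0.1622]
orientation: [-180.0, -0.2, -173.7]
force: [0.1, 0.2, 0.1]
opening: 0.0006
gripper_force: 0.0
```

Call:
send_rows(deltas=[[[0, 0, 0.0005], 0], [[0, 0, 0.001], 0], [[0, 0, 0.0015], 0], [[0, 0, 0.002], 0], [[0, 0, 0.002], 0]])

```text
clock: 54.27
tool_pos: [0.4936, 0.0052, 0.1632]
orientation: [180.0, 0.1, -173.8]
force: [-0.3, 0.5, -0.1]
opening: 0.0004
gripper_force: 0.0
```

Call:
send_rows(deltas=[[[0, 0, 0.0005], 0], [[0, 0, 0.001], 0], [[0, 0, 0.0015], 0], [[0, 0, 0.0015], 0], [[0, 0, 0.0015], 0]])

```text
clock: 54.68
tool_pos: [0.4933, 0.0051, 0.1613]
orientation: [-180.0, -0.0, -173.8]
force: [0.5, 0.6, 0.1]
opening: 0.0006
gripper_force: 0.0
```

Call:
send_rows(deltas=[[[0, 0, 0.0005], 0], [[0, 0, 0.001], 0], [[0, 0, 0.0015], 0], [[0, 0, 0.0015], 0], [[0, 0, 0.0015], 0]])

```text
clock: 55.1
tool_pos: [0.4936, 0.0052, 0.1603]
orientation: [180.0, 0.0, -173.8]
force: [0.8, -0.5, 0.7]
opening: 0.0007
gripper_force: 0.5
```

Call:
send_rows(deltas=[[[0, 0, 0.001], 0], [[0, 0, 0.0015], 0], [[0, 0, 0.0015], 0], [[0, 0, 0.0015], 0], [[0, 0, 0.0015], 0]])

```text
clock: 55.52
tool_pos: [0.4939, 0.0053, 0.1593]
orientation: [180.0, 0.1, -173.8]
force: [2.5, 0.2, 3.6]
opening: 0.0005
gripper_force: 1.9
```

Call:
send_rows(deltas=[[[0, 0, 0.001], 0], [[0, 0, 0.0015], 0], [[0, 0, 0.0015], 0], [[0, 0, 0.0015], 0], [[0, 0, 0.0015], 0]])

```text
clock: 55.93
tool_pos: [0.4944, 0.0054, 0.1588]
orientation: [180.0, 0.1, -173.7]
force: [2.5, -0.2, 9.6]
opening: 0.0006
gripper_force: 4.8
```

Call:
send_rows(deltas=[[[0, 0, -0.03], 0], [[0, 0, -0.06], 0], [[0, 0, -0.1], 0], [[0, 0, -0.1], 0], [[0, 0, -0.1], 0]])

```text
clock: 56.35
tool_pos: [0.4931, 0.0053, 0.2387]
orientation: [179.9, 0.1, -173.8]
force: [-0.2, 0.1, -1.2]
opening: -0.0001
gripper_force: 0.0
```

Run:
```python
from fit import *
plan(side('far',-.028,.105),side('far',-.028,.029))
```

```text
cur [ 4.931000e-01  5.300000e-03  2.387000e-01 -1.738038e+02]
 [[-0.2243,-0.0012,-0.0004],0.0044]
  -> [ 6.715e-01  2.370e-02  2.390e-01 -1.742e+02]
 [[-0.0000,0.0000,0.0950],-0.0000]
  -> [ 6.715e-01  2.370e-02  1.630e-01 -1.742e+02]
```

Near was slightly up and is now home; check the far one the same way.

Call:
send_rows(deltas=[[[-0.045, 0, 0], 0], [[-0.09, 0, 0], 0], [[-0.14, 0, 0], 0], [[-0.185, -0.001, 0], 0.004], [[-0.224, -0.001, 0], 0.004]])

```text
clock: 56.77
tool_pos: [0.6724, 0.0237, 0.2351]
orientation: [-180.0, -0.2, -174.2]
force: [0.2, 0.1, -0.2]
opening: 0.0003
gripper_force: 0.0
```

Call:
send_rows(deltas=[[[0, 0, 0.02], 0], [[0, 0, 0.05], 0], [[0, 0, 0.08], 0], [[0, 0, 0.09], 0], [[0, 0, 0.093], 0]])

```text
clock: 57.18
tool_pos: [0.6692, 0.0233, 0.1598]
orientation: [-179.9, -0.4, -174.2]
force: [-0.9, 0.3, 0.8]
opening: 0.0007
gripper_force: 0.0
```

Call:
send_rows(deltas=[[[0, 0, 0.0005], 0], [[0, 0, 0.001], 0], [[0, 0, 0.0015], 0], [[0, 0, 0.002], 0], [[0, 0, 0.003], 0]])

```text
clock: 57.6
tool_pos: [0.6719, 0.0239, 0.1621]
orientation: [180.0, 0.1, -174.1]
force: [-0.1, 0.2, -0.1]
opening: 0.0003
gripper_force: 0.0
```

Call:
send_rows(deltas=[[[0, 0, 0.0005], 0], [[0, 0, 0.001], 0], [[0, 0, 0.0015], 0], [[0, 0, 0.0015], 0], [[0, 0, 0.0015], 0]])

```text
clock: 58.02
tool_pos: [0.6715, 0.0237, 0.1597]
orientation: [-180.0, -0.0, -174.1]
force: [0.2, -0.6, 0.4]
opening: 0.0
gripper_force: 0.0
```

Call:
send_rows(deltas=[[[0, 0, 0.0005], 0], [[0, 0, 0.001], 0], [[0, 0, 0.0015], 0], [[0, 0, 0.0015], 0], [[0, 0, 0.0015], 0]])

```text
clock: 58.43
tool_pos: [0.6716, 0.0237, 0.1589]
orientation: [-180.0, 0.0, -174.1]
force: [-2.1, 0.8, 4.8]
opening: 0.0003
gripper_force: 2.2
```

Call:
send_rows(deltas=[[[0, 0, -0.03], 0], [[0, 0, -0.06], 0], [[0, 0, -0.1], 0], [[0, 0, -0.13], 0], [[0, 0, -0.13], 0]], gripper=0.65)

```text
clock: 58.85
tool_pos: [0.6739, 0.0239, 0.2687]
orientation: [180.0, 0.5, -174.1]
force: [0.8, 0.3, 1.2]
opening: 0.0282
gripper_force: 0.0
```

Run:
```python
from fit import *
plan((.5832,.0154,.26,-174.1),(None,None,.184,None))
```

```text
cur [ 6.739000e-01  2.390000e-02  2.687000e-01 -1.741027e+02]
 [[0.1138,0.0011,0.0108],-0.0000]
  -> [ 5.832e-01  1.540e-02  2.600e-01 -1.741e+02]
 [[-0.0000,0.0000,0.0950],-0.0000]
  -> [ 5.832e-01  1.540e-02  1.840e-01 -1.741e+02]
```

Call:
send_rows(deltas=[[[0.03, 0, 0], 0], [[0.07, 0, 0], 0], [[0.1, 0.001, 0.005], 0], [[0.113, 0.001, 0.01], 0], [[0.113, 0.001, 0.01], 0]])

```text
clock: 59.27
tool_pos: [0.5791, 0.015, 0.2541]
orientation: [180.0, -0.1, -174.2]
force: [0.4, 0.5, -1.1]
opening: 0.0558
gripper_force: 0.0
```

Run:
```python
from fit import *
snap('top');plan((.5832,.0154,.184,-174.1))
```

```text
cur [ 5.807000e-01  1.530000e-02  2.546000e-01 -1.741295e+02]
 [[-0.0031,-0.0001,0.0882],-0.0003]
  -> [ 5.832e-01  1.540e-02  1.840e-01 -1.741e+02]
```

Call:
send_rows(deltas=[[[-0.003, 0, 0.02], 0], [[-0.003, 0, 0.05], 0], [[-0.003, 0, 0.075], 0], [[-0.003, 0, 0.088], 0], [[-0.003, 0, 0.088], 0]])

```text
clock: 59.73
tool_pos: [0.5835, 0.0153, 0.1814]
orientation: [-180.0, -0.3, -174.2]
force: [-0.5, -0.0, 0.3]
opening: 0.0569
gripper_force: 0.0
```

Call:
send_rows(deltas=[[[0, 0, 0], 0], [[0, 0, 0], 0], [[0, 0, 0], 0], [[0, 0, 0], 0], [[0, 0, 0], 0]], gripper=0)

```text
clock: 60.15
tool_pos: [0.5843, 0.0157, 0.1851]
orientation: [180.0, 0.1, -174.1]
force: [0.5, 0.7, 3.5]
opening: 0.0294
gripper_force: 30.0
```

Call:
send_rows(deltas=[[[0, 0, 0], 0], [[0, 0, 0], 0], [[0, 0, 0], 0], [[0, 0, 0], 0], [[0, 0, 0], 0]])

```text
clock: 60.57
tool_pos: [0.5843, 0.0157, 0.185]
orientation: [180.0, 0.1, -174.1]
force: [-1.3, 0.3, 6.6]
opening: 0.0298
gripper_force: 30.0
```

Call:
send_rows(deltas=[[[0, 0, -0.01], 0], [[0, 0, -0.03], 0], [[0, 0, -0.05], 0], [[0, 0, -0.07], 0], [[0, 0, -0.08], 0]])

```text
clock: 60.98
tool_pos: [0.5845, 0.0156, 0.2504]
orientation: [180.0, 0.1, -174.1]
force: [-0.2, 0.5, -0.4]
opening: 0.0299
gripper_force: 30.0
```

Call:
send_rows(deltas=[[[0, 0, 0], 0], [[0, 0, 0], 0], [[0, 0, 0], 0], [[0, 0, 0], 0], [[0, 0, 0], 0]])

```text
clock: 61.4
tool_pos: [0.5836, 0.0155, 0.2472]
orientation: [-180.0, -0.1, -174.1]
force: [1.2, -0.9, -1.2]
opening: 0.0297
gripper_force: 30.0
```

Call:
send_rows(deltas=[[[0, 0, 0.015], 0], [[0, 0, 0.035], 0], [[0, 0, 0.055], 0], [[0, 0, 0.07], 0], [[0, 0, 0.078], 0]])

```text
clock: 61.82
tool_pos: [0.5832, 0.0153, 0.1843]
orientation: [-180.0, -0.1, -174.1]
force: [-15.0, 5.1, 40.5]
opening: 0.0298
gripper_force: 30.0
```

Call:
send_rows(deltas=[[[0, 0, 0.001], 0], [[0, 0, 0.002], 0], [[0, 0, 0.002], 0], [[0, 0, 0.002], 0], [[0, 0, 0.002], 0]])

```text
clock: 62.23
tool_pos: [0.5838, 0.0155, 0.1844]
orientation: [-180.0, -0.0, -174.1]
force: [-2.4, 0.3, 3.6]
opening: 0.0299
gripper_force: 30.0
```

Call:
send_rows(deltas=[[[0, 0, 0], 0], [[0, 0, 0], 0], [[0, 0, 0], 0], [[0, 0, 0], 0], [[0, 0, 0], 0]], gripper=0.6)

```text
clock: 62.65
tool_pos: [0.584, 0.0156, 0.184]
orientation: [180.0, -0.0, -174.1]
force: [-0.5, 0.1, -0.8]
opening: 0.0516
gripper_force: 0.0
```

Call:
send_rows(deltas=[[[0, 0, -0.02], 0], [[0, 0, -0.05], 0], [[0, 0, -0.09], 0], [[0, 0, -0.13], 0], [[0, 0, -0.17], 0]])

```text
clock: 63.07
tool_pos: [0.5837, 0.0155, 0.3215]
orientation: [-180.0, -0.0, -174.1]
force: [1.2, 0.4, -0.8]
opening: 0.0527
gripper_force: 0.0
```

Call:
send_rows(deltas=[[[-0.03, 0, 0], 0], [[-0.06, 0, 0], 0], [[-0.09, 0, 0], 0], [[-0.12, 0, 0], 0], [[-0.14, 0, 0], 0]])

```text
clock: 63.48
tool_pos: [0.697, 0.0272, 0.3195]
orientation: [-180.0, -0.0, -174.1]
force: [0.0, 0.3, -0.2]
opening: 0.0526
gripper_force: 0.0
```

Run:
```python
from fit import *
w=snap('wrist');s=snap('side')
cv2.imwrite('pics/m.png',np.vstack([cv2.resize(s['color'][150:270,260:460],(640,300),interpolation=2)[:300],w['color'][:300]])[:,:,::-1])
a=np.radians(TA);R=np.array([[np.cos(a),np.sin(a)],[-np.sin(a),np.cos(a)]])
h=cv2.cvtColor(w['color'],cv2.COLOR_RGB2HSV)
y=cv2.inRange(h,(20,120,60),(36,255,255));g=cv2.inRange(h,(50,90,40),(88,255,255))
f=lambda uv,z:((onz(w,uv,z)[:,:2]-[TX,TY])@R.T*1000).round(1).tolist()
for r in(45,60,75):
  c=np.nonzero(g[r,150:500])[0]+150; k=np.nonzero(np.diff(c)>5)[0][0]; print('clips',f([(c[0]-.5,r),(c[k]+.5,r),(c[k+1]-.5,r),(c[-1]+.5,r)],.093))
for r in(20,110): c=np.nonzero(y[r,150:500])[0]+150; print('lid',f([(c[0]-.5,r),(c[-1]+.5,r)],.088))
m=hsv(w,(8,150,180),(24,255,255));r=fit([(w,hull(m))],box(.04,.03,.1419,.142),[.583,.015,.1]);print('marker',show(r[0]),r[1])
```

```text
clips [[-7.3, -84.8], [-6.7, -46.6], [-6.8, 47.3], [-7.4, 85.5]]
clips [[5.2, -85.4], [5.7, -46.9], [5.6, 46.8], [5.0, 85.3]]
clips [[17.8, -85.2], [18.2, -47.2], [18.1, 47.2], [17.7, 85.1]]
lid [[-28.7, -75.5], [-28.9, 75.3]]
lid [[48.0, -75.3], [47.8, 74.4]]
marker [np.float64(0.5819), np.float64(0.0154), np.float64(6.5)] 0.20499501539968643
```

View pics/m.png

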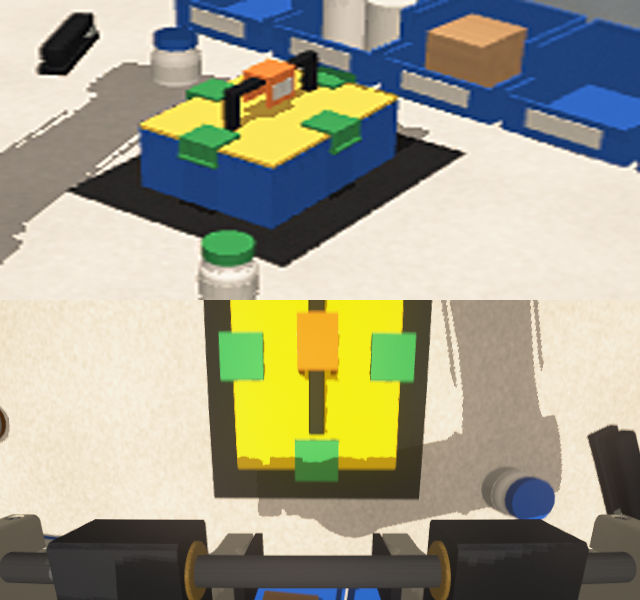

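The wrist view shows the left and right clips now at exactly ±47/85 mm, so they are fully folded. The marker sits level astride the bar and the lid is home. I'm handing in.

```bash
python3 -c "
from plant import ctrl; print(ctrl.close_job())"
```

```text
the job is handed in; nothing more can be done
None
```

I handed the job in at about 63 s: both cartons present (red and blue) are in the box, the lid is seated, all four clips are fully down and the marker hangs on the bar. After the first hanging I found the left and near clips slightly raised, so I pressed all four fully down, then lifted the marker and hung it again.

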